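# Hook a plaster mould to the purge stand and set its air valve

### The arm

A 6-joint arm with a two-finger parallel gripper is mounted at the origin on the work surface. World frame = base frame: x ahead of the robot, y to its left, z up, the work surface at z = 0. Lengths are in mm, angles in rad, forces in N, time in s.
With the tool pointing down it reaches from about 275 to 750 mm from the base axis. Payload 10.2 kg.
Tool frame: the origin (TCP) lies at the very end of the fingers, on their centre line; the grasp point (between the pads) lies 19 mm behind it; z points along the fingers, x is the direction in which the jaws open and shut, and the axes are right-handed (so a half turn about z gives the same grasp; the last joint's range is limited). The gripper opens to 88 mm and grips with 3 to 60 N. Pads are 18 mm wide; open, the fingers measure 123 mm over their backs; the gripper's body (75 mm by 187 mm) begins 45 mm behind the grasp point.
Start: joints at [1.03, 0.313, 1.498, -0, 1.331, -0.223], TCP at [164.064, 498.713, 238.72] pointing down, gripper open.
Joint ranges: [-2.94, 2.94], [-0.97, 2.17], [0.19, 2.56], [-1.23, 4.37], [0.02, 3.11], [-2.88, 2.88]. Speed limits (rad/s): [2.39, 2.39, 3.01, 3.14, 3.14, 3.14].

### API

Orientations are given as a unit quaternion [w, x, y, z].
In Python, from workcell import robot gives the robot as it stands.
- The arm moves only by the tool move_arm, never from a script. Its argument "increments" is a list of rows, each an object of numbers: "x", "y", "z": the shift along the tool's x, y, z in m; "turn": the turn about the tool's z in degrees; "fingers": the finger opening in m, from 0 to 0.0881. In form: [{"x": .., "y": .., "z": .., "turn": .., "fingers": ..}, ...]. A call has 1 to 20 rows; each row shifts and turns the commanded pose from where the row before left it, along the tool's axes as they then stand; what a row does not reach is not made up. A row lasts 1/8 s, in which the tool goes at most 62.5 mm and 10.7 degrees, less where a joint would pass 70% of its speed; a pose out of reach is approached as far as the arm can. A call is refused whole if a number of a shift passes 0.0625 or a number of a turn 10.7, either way. A call with a gripper value outside its range is refused whole. The fingers move at their own pace and stop on an object; the grip force is fixed at half the most. Time passes only in rows, so rows that do not move let the fingers close. It gives the time, the measured TCP pose, the force and the opening at its end, in the units of the state.
- robot.get_obs(): the state, without advancing time (a new reading comes with each control period).
- robot.capture(name): name is "scene" or "top"; returns a dict with "frame" (420x560x3 uint8, red, green, blue), "z_map" (420x560 float32, mm along the optical axis (not along the pixel's ray), 0 where there is no reading), "camera_matrix" (3x3 intrinsics, pixels), "rvec" (rotation vector, rad) and "tvec" (3), from world to camera coordinates, as OpenCV has them. Camera axes: x right, y down, z forward; pixel columns grow to the right and rows downward; lengths in mm; the calibration is good to about 2 mm. A picture is of the moment at which its call begins.
- robot.close_job(): hands the job in, once; it reports no verdict.
Trained networks look in a picture, given as the dict that the camera call returned (one of the last four; its "shot" number tells which), for a name from the list of things; names that differ only in an ending like _2 or _b are one class to them, and where a whole thing is asked for, a point or a joint stands for the part that bears it (a point fixed in the world has none). Each returns a list of dicts, best first, with "confidence" (0 to 1); they miss things now and then, are a little off and sometimes report something else, mostly with a low value. They report only what shows in the picture. A call takes as long as a camera call. They do not tell look-alikes from the thing itself.
- robot.spot_in(picture, thing): "centre" ([column, row] in pixels, amid what is visible of it).
- robot.masks_of(picture, thing): "region" (420x560 bool, what is visible of it) and "centre" ([column, row] in pixels, amid what is visible of it).
The state is a dict: "t": time; "joint_positions": joint angles; "dq": joint speeds; "joint_torque": joint torques, N m; "tcp_pos": TCP position; "orientation": TCP orientation; "wrist_force": force on the tool from outside, world axes, zero at the start; "wrist_torque": the same for the moment, N m; "opening": finger opening in mm.
Only numpy, scipy, OpenCV 4.12 (cv2) and the standard library are available. Lean on these libraries where they do the work, as an engineer would, in place of code of your own. Each camera call takes 0.05 s, during which the arm holds its last target.

### The job

Lower the small plaster mould gently into the steel cradle of the air purge stand so that it lies flat on the cradle floor with its brass nipple through the notch towards the air pipe, and let go of it. Then, by the black crank handle on the blue valve wheel, close the valve fully (clockwise seen from above) to its stop and back it off exactly two full turns (anticlockwise). Finish with the gripper still holding the crank handle at that setting, the mould still seated, and leave the other ware and tools on the bench alone.

Things in the scene. Friction and masses are not known exactly. Their poses are not given: they have to be found in the camera images.
- mould: Loose off-white plaster block 90 x 60 x 55 mm (its x, y, z), round recess on top, about 0.3 kg; stands upright left or right of the stand, its nipple pointing anywhere from +x through +y to -x. Origin: centre of its underside. A brass nipple (16 mm diameter, 20 mm long, axis 12 mm above the underside) sticks out of its +x end. Grip it across its 60 mm width (its y), about 38 mm up.
- nipple (a point): Outer end of the mould's brass nipple, on the nipple's axis: 65 mm from the mould's origin along its +x, 12 mm up.
- cradle: Fixed steel tray on the stand. Origin: centre of its pocket floor, 20 mm above the bench; +x towards notch and valve. Pocket 96 (x) by 66 (y) mm; curbs 12 mm high, 8 thick. Long sides have curbs only at the corners, the middle 52 mm open for fingers. The +x end has a notch 26 mm wide for the nipple; the -x end is closed. Seated, the mould's origin and axes coincide with the cradle's.
- notch (a point): Where the nipple's outer end lies when the mould is seated: 65 mm from the cradle's origin along its +x, 12 mm up. The air pipe's brass fitting (26 mm diameter) faces it 8 mm beyond.
- stand: Fixed grey base plate 160 x 340 x 12 mm (x, y, z) carrying the cradle (95 mm from its centre along its -y), a copper pipe and the brass valve (95 mm along its +y). Origin: centre of its underside, on the bench.
- valve_axis (a point): Point on the upright axis of the valve wheel at the height of the crank handle's middle (136 mm above the bench). The blue wheel is 122 mm across, its rim's top 106 mm above the bench; its hub does not rise with turning.
- handle: Black upright crank handle on the valve wheel's rim, 20 mm diameter, 52 mm tall (110 to 162 mm above the bench). Origin: its middle, 55 mm from the wheel's axis. It spins freely on its own pin, so a gripper that holds it may keep its yaw while it goes round.
- valve (a joint): Angle of the wheel in rad: 0 is closed on its hard stop; grows anticlockwise seen from above as it opens, up to 20; two turns open is 12.57. At angle a the handle lies at a (anticlockwise) from the stand's +x direction about the wheel's axis. Starts partly open, 1.6 to 7.6. It stays where it is left; turning takes about 2 N at the handle.
- cup: Loose terracotta cup, 72 mm across, 60 mm tall; origin at the centre of its underside. Stands on the other side of the stand from the mould. To be left alone.
- wide_bowl: Loose white bowl 190 mm across, 70 mm tall, beyond the stand; origin under its centre. To be left alone.
- small_bowl: Loose terracotta bowl 120 mm across, 50 mm tall, beyond the stand; origin under its centre. To be left alone.
- jar: Loose amber jar 64 mm across, 85 mm tall, beyond the stand; origin under its centre. To be left alone.
- brush: Loose brush lying on the bench beyond the stand's right end, its length along its x. To be left alone.
- round_mould: Loose round plaster mould 110 mm across, 40 mm tall, at the left; origin under its centre. To be left alone.
Things that resemble listed ones, but are neither listed nor needed, are in the scene too. Leave any pink look-alike of the mould alone.

How it is judged:
By the outcome, as a careful person would: the job done as asked, in the order asked, and still so for the second after the job is handed in, while the arm keeps its last pose, push and grip.
It also fails if it takes over 72 s, if anything falls off the work surface, if the arm or the gripper's body presses on something with over 40 N, if the wrist force passes 120 N, or if a joint passes its speed limit or range.

## Working session

There is one attempt and no reset: what is moved stays moved. The work goes in short steps, Python scripts to look and compute and a tool call to move; the robot and the scene stay as the last step left them, time stands still between calls to the robot, and variables do not carry over. Pictures are saved under pics/ and viewed, and the job is handed in when it is done.

Besides the shell and the picture viewer there is one more tool, called after "Call:" as name(argument=value, ...), one argument or row to a line, values as JSON. move_arm: Moves the arm, as the interface text tells. Its arguments: {"type":"object","properties":{"increments":{"type":"array","items":{"type":"object","properties":{"x":{"type":"number"},"y":{"type":"number"},"z":{"type":"number"},"turn":{"type":"number"},"fingers":{"type":"number"}}}}},"required":["increments"]}

```bash
mkdir -p pics; ls
cat > h.py <<'E'
import numpy as np, cv2, pickle
from workcell import robot
def shot(n,fn):
    p=robot.capture(n); cv2.imwrite('pics/'+fn,cv2.cvtColor(p['frame'],cv2.COLOR_RGB2BGR)); return p
def cloud(p):
    z=p['z_map'].astype(float);K=np.array(p['camera_matrix']);R=cv2.Rodrigues(np.array(p['rvec'],float))[0];t=np.array(p['tvec'],float).ravel()
    v,u=np.mgrid[:z.shape[0],:z.shape[1]]
    c=np.stack([(u-K[0,2])/K[0,0]*z,(v-K[1,2])/K[1,1]*z,z],-1)
    w=(c-t)@R; w[z==0]=np.nan
    return w
E
python3 - <<'E'
from h import *
o=robot.get_obs();print({k:np.round(v,3) for k,v in o.items()})
for n in('scene','top'):
    p=shot(n,n+'0.png'); w=cloud(p); pickle.dump((p,w),open(n+'0.pkl','wb'))
    for th in('mould','nipple','cradle','stand','handle','valve','cup'):
        for d in robot.spot_in(p,th)[:3]:
            c=d['centre'];print(n,th,np.round(c),round(d['confidence'],2),np.round(w[int(c[1]),int(c[0])]))
    print(robot.get_obs()['t'])
E
```

```text
pics
{'t': np.float64(0.0), 'joint_positions': array([ 1.03 ,  0.313,  1.498, -0.   ,  1.331, -0.223]), 'dq': array([-0.001, -0.   , -0.   , -0.002, -0.001, -0.002]), 'joint_torque': array([ 0.0000e+00, -4.0221e+01, -2.5227e+01,  6.9000e-02,  3.5000e-02,
       -0.0000e+00]), 'tcp_pos': array([163.948, 498.494, 238.176]), 'orientation': array([ 0.   ,  0.81 ,  0.586, -0.001]), 'wrist_force': array([-0.455, -0.515,  0.125]), 'wrist_torque': array([-0.006, -0.031, -0.041]), 'opening': np.float64(87.99)}
scene mould [242. 204.] 0.96 [324. 134.  25.]
scene mould [272. 184.] 0.82 [330. 313.  25.]
scene mould [306. 187.] 0.8 [476. 329.  53.]
scene nipple [242. 199.] 0.87 [332. 133.  49.]
scene nipple [268. 180.] 0.77 [322. 299.  47.]
scene nipple [309. 184.] 0.65 [470. 352.  52.]
scene cradle [244. 273.] 0.9 [ 561. -138.   19.]
scene stand [259. 257.] 0.94 [551. -53.  13.]
scene valve [275. 214.] 0.59 [534.  56. 104.]
scene cup [153. 305.] 0.56 [ 446. -358.   19.]
scene cup [288. 207.] 0.41 [574.  69. 132.]
scene cup [260. 256.] 0.3 [545. -41.  10.]
0.4
top mould [175. 243.] 0.95 [466. 365.  42.]
top mould [236. 292.] 0.83 [309. 171.  36.]
top mould [182. 293.] 0.62 [307. 341.  36.]
top nipple [185. 294.] 0.96 [304. 330.  42.]
top nipple [238. 288.] 0.78 [322. 161.  40.]
top nipple [174. 247.] 0.7 [449. 367.  42.]
top cradle [329. 212.] 0.85 [ 569. -134.   21.]
top handle [265. 205.] 0.38 [562.  73. 164.]
top valve [269. 222.] 0.66 [521.  62. 108.]
top valve [327. 147.] 0.36 [ 769. -125.   87.]
top cup [405. 240.] 0.66 [ 473. -385.    7.]
top cup [191. 160.] 0.45 [752. 329.   9.]
0.8
```

View pics/scene0.png

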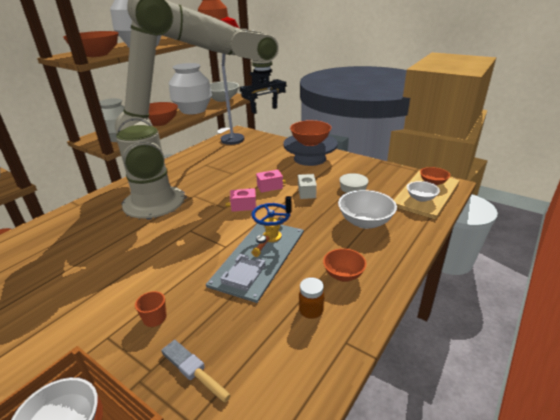

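View pics/top0.png

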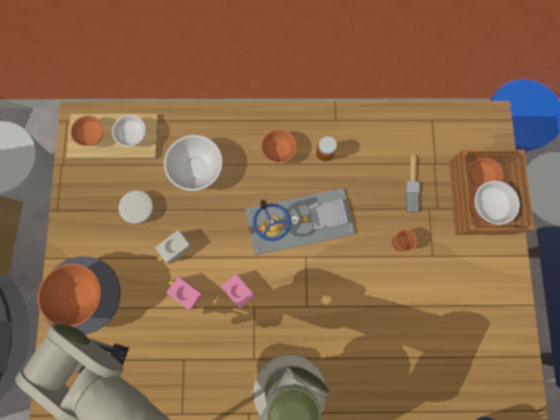

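Run:
```python
import cv2
a=cv2.imread('pics/top0.png')[130:350,130:430]; cv2.imwrite('pics/top0c.png',cv2.resize(a,None,fx=2.6,fy=2.6,interpolation=cv2.INTER_CUBIC))
a=cv2.imread('pics/scene0.png')[140:340,130:400]; cv2.imwrite('pics/scene0c.png',cv2.resize(a,None,fx=2.9,fy=2.9,interpolation=cv2.INTER_CUBIC))
```

```text
(no output)
```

View pics/top0c.png

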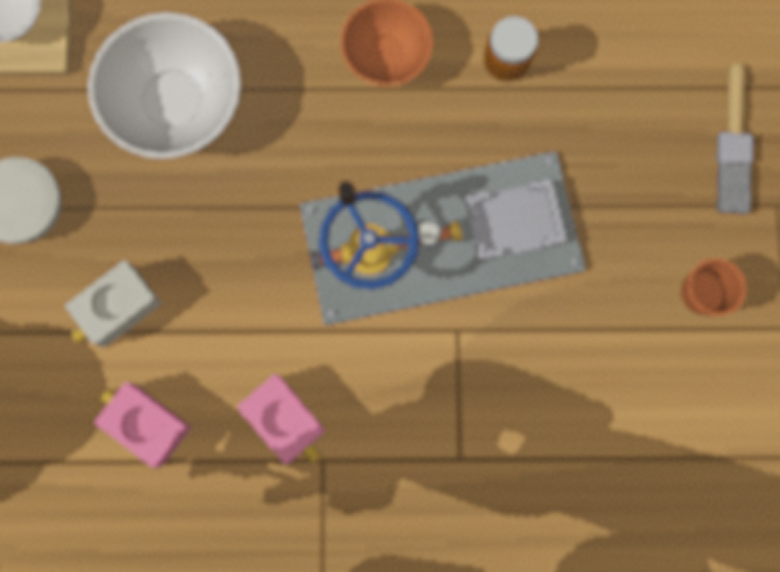

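View pics/scene0c.png

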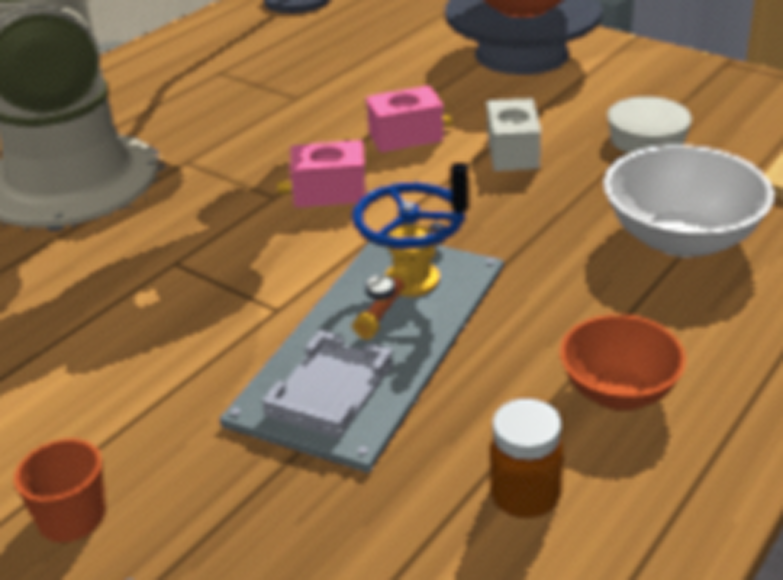

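The white mould is at about (172,247) in the top picture, with its nipple pointing lower-left (-x, +y). The stand is at about (300,221), with the cradle on the right, the valve on the left and the handle at (264,204). Both pink look-alikes are on the robot's side. Next I'll measure with the depth map.

```bash
cat > m.py <<'E'
from h import *
def rect(P):
    r=cv2.minAreaRect(P[:,:2].astype(np.float32).copy()); return np.round(r[0],1),np.round(r[1],1),round(r[2],2)
for n in('top','scene'):
    p,w=pickle.load(open(n+'0.pkl','rb'));f=p['frame'].astype(int);W=w.reshape(-1,3);F=f.reshape(-1,3)
    x,y,z=W.T
    print(n,'cam',-cv2.Rodrigues(np.array(p['rvec'],float))[0].T@np.array(p['tvec']).ravel())
    ok=np.isfinite(x)
    b=ok&(x>400)&(x<800)&(y>-250)&(y<200)
    print(' bench z',np.nanmedian(z[b&(abs(z)<6)]))
    m=ok&(x>400)&(x<530)&(y>270)&(y<430)&(z>48)&(z<62)
    print(' mould top',m.sum(),rect(W[m]),np.median(z[m]))
    hsv=cv2.cvtColor(p['frame'],cv2.COLOR_RGB2HSV).reshape(-1,3)
    bl=ok&(hsv[:,0]>105)&(hsv[:,0]<128)&(hsv[:,1]>140)&(x>400)&(x<700)&(abs(y-50)<150)&(z>80)
    bl&=z<118
    (c,r)=cv2.minEnclosingCircle(W[bl][:,:2].astype(np.float32)); print(' wheel',bl.sum(),c,r,np.median(z[bl]))
    hd=ok&(F.max(1)<60)&(x>400)&(x<700)&(abs(y-50)<150)&(z>112)
    print(' handle',hd.sum(),W[hd].mean(0) if hd.any() else '',W[hd].min(0),W[hd].max(0))
    st=ok&(z>7)&(z<17)&(x>450)&(x<680)&(y>-220)&(y<160)
    im=st.reshape(420,560).astype(np.uint8)
    k,l,s,_=cv2.connectedComponentsWithStats(im); i=1+np.argmax(s[1:,4]); q=(l==i).ravel()
    print(' stand',q.sum(),rect(W[q]),np.median(z[q]))
    cb=ok&(z>25)&(z<37)&(x>480)&(x<660)&(y<-60)&(y>-230)
    print(' curbs',cb.sum(),rect(W[cb]))
    ni=ok&(hsv[:,0]>15)&(hsv[:,0]<35)&(hsv[:,1]>140)&(x>390)&(x<500)&(y>350)&(y<460)
    ni&=(z>8)
    print(' nip',ni.sum(),W[ni].mean(0) if ni.any() else '')
    pickle
E
python3 m.py
```

```text
top cam [ 285.13764071   51.99477265 1411.27122867]
 bench z 0.27279977461135263
 mould top 414 (array([452.6, 372.6]), array([60.7, 90.5]), 38.7) 55.5982692220907
 wheel 70 (518.317626953125, 54.023983001708984) 55.826847076416016 105.9554743016916
 handle 23 [563.08636453  78.45179148 153.12987472] [558.92954676  73.30005581 120.4018799 ] [572.49384753  82.9939033  168.414385  ]
 stand 2147 (array([540.3, -39.5]), array([161.4, 341.8]), 11.55) 12.275644993370397
 curbs 214 (array([ 557.4, -123.1]), array([ 82.4, 129.3]), 11.39)
 nip 16 [414.66396905 418.78378295  18.07915949]
scene cam [1128.95560168 -721.35797067  741.89286161]
 bench z -0.7531807092420164
 mould top 161 (array([454.1, 369.8]), array([59.8, 98.3]), 38.22) 53.43779598101155
 wheel 212 (523.76220703125, 48.08981704711914) 59.970787048339844 103.38046201780946
 handle 77 [573.21155719  71.18849568 139.98837029] [565.53918582  65.11531913 113.2872957 ] [579.49802335  83.45448162 161.47203924]
 stand 2535 (array([540.2, -40.9]), array([162.5, 345.8]), 11.58) 11.191481634737281
 curbs 266 (array([ 557.4, -125.1]), array([ 82.9, 134.8]), 11.52)
 nip 0
```

Call:
move_arm(
  increments=[
    {"turn":8.3,"fingers":0.088},
    {"turn":8.3},
    {"turn":8.3},
    {"turn":8.2},
    {"x":0.0183,"y":0.0349},
    {"x":0.0183,"y":0.0349},
    {"x":0.0183,"y":0.0349},
    {"x":0.0183,"y":0.0349},
    {"x":0.0183,"y":0.0349},
    {"x":0.0183,"y":0.0349},
    {"x":0.0183,"y":0.0349},
    {"x":0.0183,"y":0.0349},
    {},
    {},
  ],
)

```text
invalid input at $.increments[0]: expected keys x, y, z, turn, fingers
```

```bash
cat >> h.py <<'E'
from scipy.spatial.transform import Rotation as Ro
def st():
    o=robot.get_obs();q=o['orientation'];R=Ro.from_quat(np.roll(q,-1)).as_matrix()
    print('t',round(float(o['t']),2),'tcp',np.round(o['tcp_pos'],1),'phi',round(np.degrees(np.arctan2(R[1,0],R[0,0])),2),'zax',np.round(R[:,2],3),'F',np.round(o['wrist_force'],1),'T',np.round(o['wrist_torque'],2),'open',round(float(o['opening']),1),'q',np.round(o['joint_positions'],2))
    return o,R
def to(target,phi):
    """remaining shift in tool axes, mm, after turning"""
    o,R=st(); d=np.array(target)-o['tcp_pos']; print('tool shift',np.round(R.T@d,1))
E
python3 -c "
from h import *
to([453,372,150],38.7)"
```

```text
t 0.8 tcp [164.1 498.7 238.7] phi 71.79 zax [ 0. -0. -1.] F [ 0.5  0.2 -0.1] T [ 0.02 -0.   -0.02] open 87.9 q [ 1.03  0.31  1.5  -0.    1.33 -0.22]
tool shift [-30.1 314.1  88.7]
```

All keys are required in each row.

Call:
move_arm(
  increments=[
    {"x":0,"y":0,"z":0,"turn":8.3,"fingers":0.088},
    {"x":0,"y":0,"z":0,"turn":8.3,"fingers":0.088},
    {"x":0,"y":0,"z":0,"turn":8.3,"fingers":0.088},
    {"x":0,"y":0,"z":0,"turn":8.2,"fingers":0.088},
    {"x":0.0183,"y":0.0349,"z":0,"turn":0,"fingers":0.088},
    {"x":0.0183,"y":0.0349,"z":0,"turn":0,"fingers":0.088},
    {"x":0.0183,"y":0.0349,"z":0,"turn":0,"fingers":0.088},
    {"x":0.0183,"y":0.0349,"z":0,"turn":0,"fingers":0.088},
    {"x":0.0183,"y":0.0349,"z":0,"turn":0,"fingers":0.088},
    {"x":0.0183,"y":0.0349,"z":0,"turn":0,"fingers":0.088},
    {"x":0.0183,"y":0.0349,"z":0,"turn":0,"fingers":0.088},
    {"x":0.0183,"y":0.0349,"z":0,"turn":0,"fingers":0.088},
    {"x":0,"y":0,"z":0,"turn":0,"fingers":0.088},
  ],
)

```text
t: 2.42
tcp_pos: [454.6, 371.1, 238.2]
orientation: [0.0, 0.944, 0.33, -0.0]
wrist_force: [-0.9, 1.1, 0.1]
opening: 88.1
```

```bash
python3 -c "
from h import *
to([453,372,19],38.7)"
```

```text
t 2.42 tcp [454.6 371.1 238.2] phi 38.52 zax [-0. -0. -1.] F [-0.9  1.1  0.1] T [-0.04  0.04  0.04] open 88.1 q [ 0.49  0.45  1.3  -0.    1.39 -0.19]
tool shift [ -0.6  -1.7 219.2]
```

Call:
move_arm(
  increments=[
    {"x":-0.0005,"y":-0.0015,"z":0.035,"turn":0,"fingers":0.088},
    {"x":0,"y":0,"z":0.035,"turn":0,"fingers":0.088},
    {"x":0,"y":0,"z":0.035,"turn":0,"fingers":0.088},
    {"x":0,"y":0,"z":0.035,"turn":0,"fingers":0.088},
    {"x":0,"y":0,"z":0.02,"turn":0,"fingers":0.088},
    {"x":0,"y":0,"z":0.02,"turn":0,"fingers":0.088},
    {"x":0,"y":0,"z":0.02,"turn":0,"fingers":0.088},
    {"x":0,"y":0,"z":0.01,"turn":0,"fingers":0.088},
    {"x":0,"y":0,"z":0.01,"turn":0,"fingers":0.088},
    {"x":0,"y":0,"z":0,"turn":0,"fingers":0.088},
    {"x":0,"y":0,"z":0,"turn":0,"fingers":0.088},
  ],
)

```text
t: 3.8
tcp_pos: [451.8, 373.4, 19.3]
orientation: [-0.0, 0.944, 0.331, 0.0]
wrist_force: [0.1, -0.0, -0.5]
opening: 88.2
```

```bash
python3 -c "
from h import *
p=shot('scene','s1.png')
a=cv2.imread('pics/s1.png')[120:240,220:400]; cv2.imwrite('pics/s1c.png',cv2.resize(a,None,fx=4,fy=4))
to([453,372,19],38.7)"
```

```text
t 3.85 tcp [451.8 373.4  19.3] phi 38.69 zax [ 0.001  0.001 -1.   ] F [ 0.4  0.2 -0. ] T [-0.05  0.05  0.  ] open 88.1 q [ 0.49  0.69  1.52  0.    0.92 -0.18]
tool shift [0.1 1.8 0.3]
```

View pics/s1c.png

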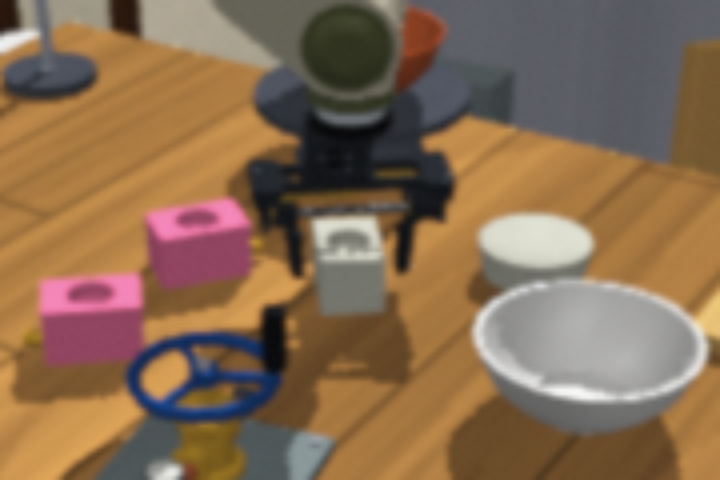

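The fingers straddle the white mould at crop (350,265), with a clear gap on both sides. Closing now.

Call:
move_arm(
  increments=[
    {"x":0,"y":0.0015,"z":0,"turn":0,"fingers":0.05},
    {"x":0,"y":0,"z":0,"turn":0,"fingers":0.05},
    {"x":0,"y":0,"z":0,"turn":0,"fingers":0.05},
    {"x":0,"y":0,"z":0,"turn":0,"fingers":0.05},
    {"x":0,"y":0,"z":0,"turn":0,"fingers":0.05},
    {"x":0,"y":0,"z":0,"turn":0,"fingers":0.05},
    {"x":0,"y":0,"z":0,"turn":0,"fingers":0.05},
    {"x":0,"y":0,"z":0,"turn":0,"fingers":0.05},
  ],
)

```text
t: 4.85
tcp_pos: [452.4, 371.9, 18.8]
orientation: [0.0, 0.944, 0.331, -0.0]
wrist_force: [-1.5, -1.5, 2.9]
opening: 59.6
```

```bash
python3 -c "
from h import *
to([453,372,230],38.7)"
```

```text
t 4.85 tcp [452.4 371.9  18.8] phi 38.69 zax [-0. -0. -1.] F [-1.5 -1.5  2.9] T [-0.4   0.36 -0.02] open 59.6 q [ 0.49  0.7   1.53 -0.    0.92 -0.19]
tool shift [   0.4    0.3 -211.2]
```

Call:
move_arm(
  increments=[
    {"x":0,"y":0,"z":-0.015,"turn":0,"fingers":0.05},
    {"x":0,"y":0,"z":-0.03,"turn":0,"fingers":0.05},
    {"x":0,"y":0,"z":-0.04,"turn":0,"fingers":0.05},
    {"x":0,"y":0,"z":-0.04,"turn":0,"fingers":0.05},
    {"x":0,"y":0,"z":-0.04,"turn":0,"fingers":0.05},
    {"x":0,"y":0,"z":-0.03,"turn":0,"fingers":0.05},
    {"x":0,"y":0,"z":-0.015,"turn":0,"fingers":0.05},
    {"x":0,"y":0,"z":0,"turn":6.8,"fingers":0.05},
    {"x":0,"y":0,"z":0,"turn":6.8,"fingers":0.05},
    {"x":0,"y":0,"z":0,"turn":6.8,"fingers":0.05},
    {"x":0,"y":0,"z":0,"turn":6.7,"fingers":0.05},
    {"x":0,"y":0,"z":0,"turn":0,"fingers":0.05},
  ],
)

```text
t: 6.35
tcp_pos: [452.2, 371.9, 228.1]
orientation: [0.0, 0.995, 0.102, -0.001]
wrist_force: [-0.9, -0.4, -2.4]
opening: 59.6
```

```bash
python3 -c "
from h import *
to([559.2,-133.1,229],11.55)"
```

```text
t 6.35 tcp [452.2 371.9 228.1] phi 11.65 zax [-0.001 -0.001 -1.   ] F [-0.9 -0.4 -2.4] T [-0.07  0.05  0.  ] open 59.6 q [0.49 0.46 1.32 0.   1.37 0.28]
tool shift [  2.8 516.2  -0.7]
```

Call:
move_arm(
  increments=[
    {"x":0,"y":0.0182,"z":0,"turn":0,"fingers":0.05},
    {"x":0.0002,"y":0.04,"z":0,"turn":0,"fingers":0.05},
    {"x":0.0002,"y":0.04,"z":0,"turn":0,"fingers":0.05},
    {"x":0.0002,"y":0.04,"z":0,"turn":0,"fingers":0.05},
    {"x":0.0002,"y":0.04,"z":0,"turn":0,"fingers":0.05},
    {"x":0.0002,"y":0.04,"z":0,"turn":0,"fingers":0.05},
    {"x":0.0002,"y":0.04,"z":0,"turn":0,"fingers":0.05},
    {"x":0.0002,"y":0.04,"z":0,"turn":0,"fingers":0.05},
    {"x":0.0002,"y":0.04,"z":0,"turn":0,"fingers":0.05},
    {"x":0.0002,"y":0.04,"z":0,"turn":0,"fingers":0.05},
    {"x":0.0004,"y":0.04,"z":0,"turn":0,"fingers":0.05},
    {"x":0.0003,"y":0.04,"z":0,"turn":0,"fingers":0.05},
    {"x":0.0003,"y":0.04,"z":0,"turn":0,"fingers":0.05},
    {"x":0,"y":0.018,"z":0,"turn":0.1,"fingers":0.05},
    {"x":0,"y":0,"z":0,"turn":0,"fingers":0.05},
  ],
)

```text
t: 8.22
tcp_pos: [558.5, -133.9, 228.5]
orientation: [-0.0, 0.995, 0.1, -0.0]
wrist_force: [0.3, 0.2, -3.9]
opening: 60.1
```

```bash
python3 -c "
from h import *
p=shot('scene','s2.png');w=cloud(p);pickle.dump((p,w),open('s2.pkl','wb'))
a=cv2.imread('pics/s2.png')[150:310,170:360]; cv2.imwrite('pics/s2c.png',cv2.resize(a,None,fx=3.6,fy=3.6))
q=shot('top','t2.png');v=cloud(q);pickle.dump((q,v),open('t2.pkl','wb'))
to([559.2,-133.1,229],11.55)"
```

```text
t 8.32 tcp [ 558.6 -132.2  228.7] phi 11.55 zax [-0.  0. -1.] F [-0.2  0.  -3.9] T [-0.06  0.05  0.  ] open 60.0 q [-0.44  0.43  1.36  0.    1.35 -0.64]
tool shift [ 0.4  1.  -0.3]
```

View pics/s2c.png

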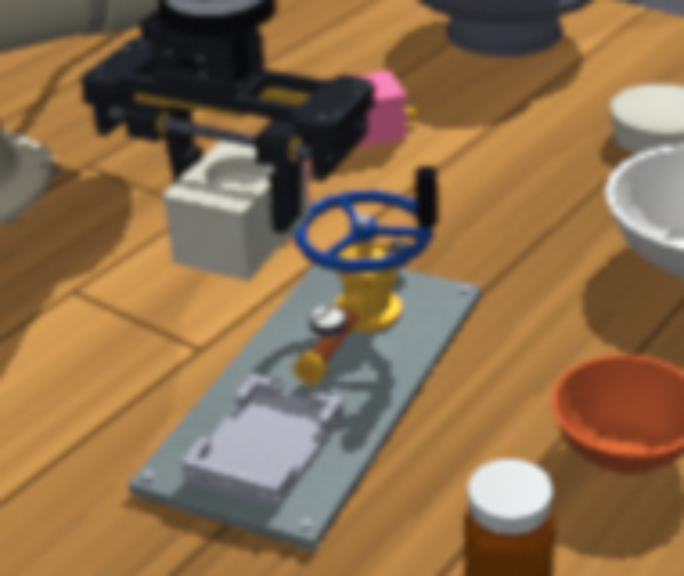

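Run:
```python
from h import *
c0=np.array([559.2,-133.1]);u=np.array([-.2002,.9797]);s=np.array([.9797,.2002])
for n in ('s2','scene0','top0'):
    p,w=pickle.load(open(n+'.pkl','rb'));W=w.reshape(-1,3);F=p['frame'].reshape(-1,3).astype(int)
    hsv=cv2.cvtColor(p['frame'],cv2.COLOR_RGB2HSV).reshape(-1,3)
    a=(W[:,:2]-c0)@u;b=(W[:,:2]-c0)@s;z=W[:,2]
    k=(z>25)&(z<37)&(abs(a)<75)&(abs(b)<60)
    kk=k&(a<45)
    print(n,'curb a',np.percentile(a[kk],[0,1,3,10,90]),'b',np.percentile(b[kk],[0,2,5,95,98,100]))
    fl=(abs(z-20)<3)&(abs(a)<52)&(abs(b)<50); print(' floor z',np.median(z[fl&(abs(a)<40)&(abs(b)<25)]))
    if n=='s2':
        m=(z>185)&(z<245)&(abs(a)<80)&(abs(b)<60)&(hsv[:,1]<60)&(hsv[:,2]>110)
        print('mould',m.sum(),np.percentile(a[m],[0,1,5,10,20,30,95,100]),'b',np.percentile(b[m],[0,2,5,95,98,100]),'z',np.percentile(z[m],[1,50,99]))
        f=m&(z<230)&(z>195); print(' face a',np.percentile(a[f],[5,25,50]))
        for z0 in range(190,240,8):
            g=m&(abs(z-z0)<4); print(z0,g.sum(),np.round(np.percentile(a[g],[2,25,50,75]),1),np.round(np.percentile(b[g],[0,5,95,100]),1))
        fp=W[m&(a<-38)&(z<235)&(z>185)]; A=np.c_[fp[:,0],fp[:,2],np.ones(len(fp))];co=np.linalg.lstsq(A,fp[:,1],rcond=None)[0];print('face yaw',np.degrees(np.arctan(co[0])),'tilt',co[1])
```

```text
s2 curb a [-58.51733693 -58.44200158 -57.76499265 -56.53532053  34.0683348 ] b [-42.09357307 -39.77956626 -38.74700725  40.55133045  41.13513172
  42.05613799]
 floor z 19.43328162469098
mould 236 [-49.00108983 -48.55341034 -47.98515177 -47.44569446 -46.98219752
 -46.72369773 -43.78183021  38.60108799] b [-28.90340801 -27.64283951 -26.22497509  26.26773193  29.17661552
  30.93639638] z [211.14743038 228.3934075  244.82382346]
 face a [-47.91907836 -46.77441502 -46.11700855]Traceback (most recent call last):
  File "<stdin>", line 16, in <module>
    return _quantile_unchecked(
        a, q, axis, out, overwrite_input, method, keepdims, weights)
    return _ureduce(a,
                    func=_quantile_ureduce_func,
    ...<5 lines>...
                    overwrite_input=overwrite_input,
                    method=method)
    r = func(a, **kwargs)
    result = _quantile(arr,
                       quantiles=q,
    ...<2 lines>...
                       out=out,
                       weights=wgt)
    slices_having_nans = np.isnan(arr[-1, ...])
                                  ~~~^^^^^^^^^
IndexError: index -1 is out of bounds for axis 0 with size 0
```

Run:
```python
from h import *
c0=np.array([559.2,-133.1]);u=np.array([-.2002,.9797]);s=np.array([.9797,.2002])
W=[];
for n in ('s2','scene0'):
    p,w=pickle.load(open(n+'.pkl','rb'));W=w.reshape(-1,3)
    a=(W[:,:2]-c0)@u;b=(W[:,:2]-c0)@s;z=W[:,2]
    f=(z>16)&(z<29)&(a<-52)&(a>-62)&(abs(b)<36); print(n,'curb end face',f.sum(),np.percentile(a[f],[10,25,50,75,90]))
    for nm,bb in (('far/near',1),):
        f=(z>16)&(z<29)&(b>38)&(b<46)&(abs(a)<56);print(' side face b',f.sum(),np.percentile(b[f],[25,50,75]) if f.any() else '')
    if n=='s2':
        f=(z>195)&(z<238)&(a<-40)&(a>-52)&(abs(b)<28);print('mould end',f.sum(),np.percentile(a[f],[10,25,50,75,90]),np.polyfit(b[f],a[f],1))
        f=(z>205)&(z<238)&(b>24)&(b<36)&(abs(a)<45);print('mould side',f.sum(),np.percentile(b[f],[10,25,50,75,90]) if f.any() else '')
to([559.2,-133.1,229],11.55)
```

```text
s2 curb end face 76 [-57.90278308 -57.10834877 -56.32694079 -55.59305946 -54.98536319]
 side face b 60 [39.66712308 40.39147025 40.80581014]
mould end 193 [-47.58959451 -46.93277171 -46.17516299 -45.4062968  -44.75945213] [-4.11163371e-03 -4.61419979e+01]
mould side 126 [29.00018392 29.45062541 29.9961575  30.59541743 31.17047269]
scene0 curb end face 79 [-57.84313711 -56.94474556 -56.44941295 -55.67010598 -55.15062084]
 side face b 60 [39.67579489 40.21415752 40.75270257]
t 8.32 tcp [ 558.6 -132.2  228.7] phi 11.55 zax [-0.  0. -1.] F [-0.2  0.  -3.9] T [-0.06  0.05  0.  ] open 60.0 q [-0.44  0.43  1.36  0.    1.35 -0.64]
tool shift [ 0.4  1.  -0.3]
```

Call:
move_arm(
  increments=[
    {"x":-0.0004,"y":-0.0008,"z":0.02,"turn":0,"fingers":0.05},
    {"x":0,"y":0,"z":0.03,"turn":0,"fingers":0.05},
    {"x":0,"y":0,"z":0.03,"turn":0,"fingers":0.05},
    {"x":0,"y":0,"z":0.03,"turn":0,"fingers":0.05},
    {"x":0,"y":0,"z":0.02,"turn":0,"fingers":0.05},
    {"x":0,"y":0,"z":0.015,"turn":0,"fingers":0.05},
    {"x":0,"y":0,"z":0.01,"turn":0,"fingers":0.05},
    {"x":0,"y":0,"z":0.01,"turn":0,"fingers":0.05},
    {"x":0,"y":0,"z":0.005,"turn":0,"fingers":0.05},
    {"x":0,"y":0,"z":0,"turn":0,"fingers":0.05},
    {"x":0,"y":0,"z":0,"turn":0,"fingers":0.05},
  ],
)

```text
t: 9.7
tcp_pos: [558.6, -132.5, 59.1]
orientation: [0.0, 0.995, 0.1, 0.0]
wrist_force: [0.1, 0.4, -3.1]
opening: 59.8
```

Run:
```python
from h import *
p=shot('scene','s3.png');w=cloud(p);W=w.reshape(-1,3)
a=cv2.imread('pics/s3.png')[180:310,170:340]; cv2.imwrite('pics/s3c.png',cv2.resize(a,None,fx=4.2,fy=4.2,interpolation=cv2.INTER_CUBIC))
c0=np.array([559.2,-133.1]);u=np.array([-.2002,.9797]);s=np.array([.9797,.2002])
a=(W[:,:2]-c0)@u;b=(W[:,:2]-c0)@s;z=W[:,2]
f=(z>16)&(z<29)&(a<-52)&(a>-62)&(abs(b)<36); print('curb',np.median(a[f]))
f=(z>16)&(z<29)&(b>38)&(b<46)&(abs(a)<56);print(' side face b',np.median(b[f]))
f=(z>45)&(z<80)&(a<-40)&(a>-52)&(abs(b)<28);print('mould end',np.median(a[f]),np.polyfit(b[f],a[f],1))
f=(z>45)&(z<80)&(b>24)&(b<36)&(abs(a)<45);print('mould side',np.median(b[f]))
to([559.2,-133.1,39],11.55)
```

```text
curb -56.49882157865442
 side face b 40.30869772216427
mould end -44.778607041724825 [-1.22530551e-02 -4.47323266e+01]
mould side 30.33853696577894
t 9.75 tcp [ 558.6 -132.5   59.1] phi 11.49 zax [ 0.001 -0.    -1.   ] F [-0.3 -1.  -3.4] T [-0.07  0.05 -0.03] open 60.0 q [-0.44  0.61  1.54  0.    0.98 -0.64]
tool shift [ 0.5  0.7 20.1]
```

View pics/s3c.png

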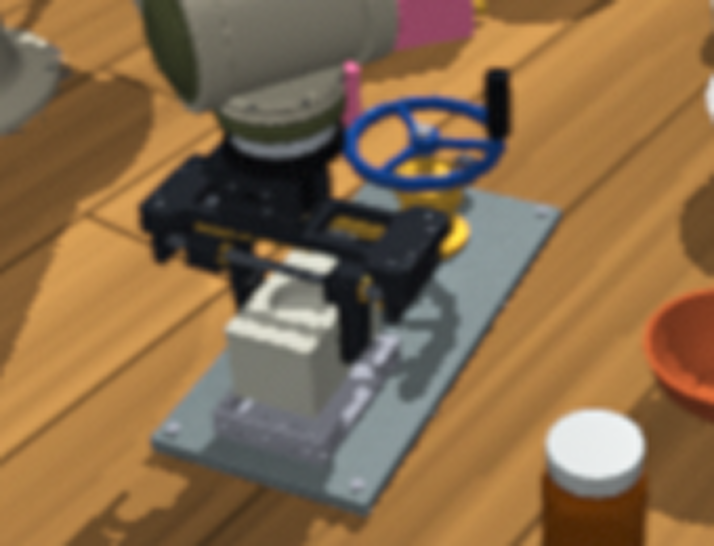

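The mould is above the pocket and centred to within about 1 mm. I'll trim that out and lower slowly.

Call:
move_arm(
  increments=[
    {"x":-0.0008,"y":0.0005,"z":0,"turn":0,"fingers":0.05},
    {"x":0,"y":0,"z":0.005,"turn":0,"fingers":0.05},
    {"x":0,"y":0,"z":0.004,"turn":0,"fingers":0.05},
    {"x":0,"y":0,"z":0.003,"turn":0,"fingers":0.05},
    {"x":0,"y":0,"z":0.002,"turn":0,"fingers":0.05},
    {"x":0,"y":0,"z":0.002,"turn":0,"fingers":0.05},
    {"x":0,"y":0,"z":0.001,"turn":0,"fingers":0.05},
    {"x":0,"y":0,"z":0.001,"turn":0,"fingers":0.05},
    {"x":0,"y":0,"z":0,"turn":0,"fingers":0.05},
    {"x":0,"y":0,"z":0,"turn":0,"fingers":0.05},
  ],
)

```text
t: 11.0
tcp_pos: [557.7, -133.1, 40.8]
orientation: [0.0, 0.995, 0.1, 0.0]
wrist_force: [-0.4, -0.2, -4.3]
opening: 59.9
```

Call:
move_arm(
  increments=[
    {"x":0,"y":0,"z":0.0005,"turn":0,"fingers":0.05},
    {"x":0,"y":0,"z":0.0005,"turn":0,"fingers":0.05},
    {"x":0,"y":0,"z":0.0005,"turn":0,"fingers":0.05},
    {"x":0,"y":0,"z":0.0003,"turn":0,"fingers":0.05},
    {"x":0,"y":0,"z":0,"turn":0,"fingers":0.05},
  ],
)

```text
t: 11.62
tcp_pos: [557.7, -133.1, 38.9]
orientation: [-0.0, 0.995, 0.1, -0.0]
wrist_force: [-0.1, 0.5, -3.3]
opening: 59.6
```

Call:
move_arm(
  increments=[
    {"x":0,"y":0,"z":0.0003,"turn":0,"fingers":0.05},
    {"x":0,"y":0,"z":0.0003,"turn":0,"fingers":0.05},
    {"x":0,"y":0,"z":0.0003,"turn":0,"fingers":0.05},
    {"x":0,"y":0,"z":0,"turn":0,"fingers":0.05},
  ],
)

```text
t: 12.12
tcp_pos: [557.7, -133.1, 38.7]
orientation: [0.0, 0.995, 0.1, 0.0]
wrist_force: [-3.1, 2.4, 6.5]
opening: 59.4
```

Run:
```python
from h import *
st()
p=shot('scene','s4.png');w=cloud(p);W=w.reshape(-1,3)
a=cv2.imread('pics/s4.png')[180:310,170:340]; cv2.imwrite('pics/s4c.png',cv2.resize(a,None,fx=4.2,fy=4.2,interpolation=cv2.INTER_CUBIC))
c0=np.array([559.2,-133.1]);u=np.array([-.2002,.9797]);s=np.array([.9797,.2002])
a=(W[:,:2]-c0)@u;b=(W[:,:2]-c0)@s;z=W[:,2]
f=(z>40)&(z<65)&(a<-40)&(a>-52)&(abs(b)<28);print('mould end',np.median(a[f]),np.polyfit(b[f],a[f],1))
f=(z>40)&(z<65)&(b>24)&(b<36)&(abs(a)<45);print('mould side',np.median(b[f]))
f=(z>70)&(z<85)&(a<-20)&(a>-44)&(abs(b)<25);print('top z',f.sum(),np.median(z[f]))
```

```text
t 12.12 tcp [ 557.7 -133.1   38.7] phi 11.5 zax [ 0. -0. -1.] F [-3.1  2.4  6.5] T [ 0.06  0.79 -0.03] open 59.4 q [-0.44  0.64  1.56 -0.    0.94 -0.64]
mould end -45.29290164787227 [-1.52547596e-02 -4.52381015e+01]
mould side 29.235578981590894
top z 108 74.26054735157936
```

View pics/s4c.png

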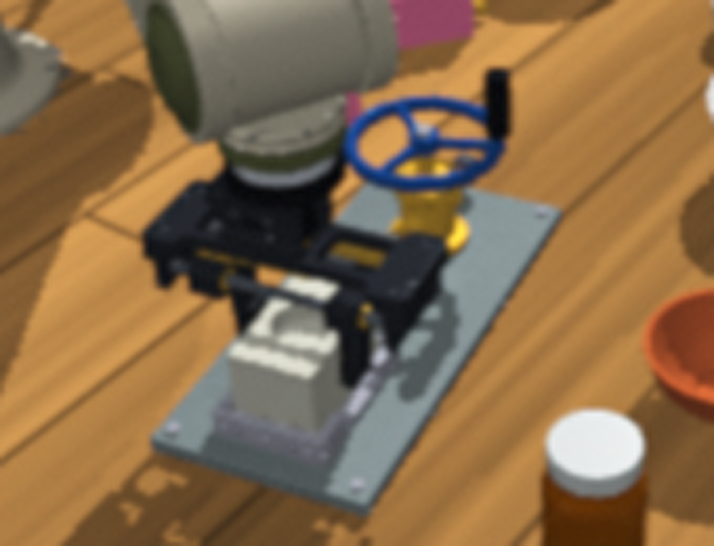

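Call:
move_arm(
  increments=[
    {"x":0,"y":0,"z":0,"turn":0,"fingers":0.07},
    {"x":0,"y":0,"z":0,"turn":0,"fingers":0.086},
    {"x":0,"y":0,"z":0,"turn":0,"fingers":0.086},
    {"x":0,"y":0,"z":0,"turn":0,"fingers":0.086},
    {"x":0,"y":0,"z":0,"turn":0,"fingers":0.086},
    {"x":0,"y":0,"z":-0.01,"turn":0,"fingers":0.086},
    {"x":0,"y":0,"z":-0.03,"turn":0,"fingers":0.086},
    {"x":0,"y":0,"z":-0.04,"turn":0,"fingers":0.086},
    {"x":0,"y":0,"z":-0.04,"turn":0,"fingers":0.086},
    {"x":0,"y":0,"z":-0.04,"turn":0,"fingers":0.086},
    {"x":0,"y":0,"z":-0.03,"turn":0,"fingers":0.086},
    {"x":0,"y":0,"z":-0.01,"turn":0,"fingers":0.086},
    {"x":0,"y":0,"z":0,"turn":0,"fingers":0.086},
  ],
)

```text
t: 13.8
tcp_pos: [557.6, -133.0, 237.9]
orientation: [0.0, 0.995, 0.1, 0.0]
wrist_force: [-0.2, -0.3, -0.5]
opening: 86.2
```

```bash
cat > seat.py <<'E'
from h import *
def seat(fn):
    p=shot('scene',fn+'.png');w=cloud(p);W=w.reshape(-1,3)
    a=cv2.imread('pics/'+fn+'.png')[180:310,170:340]; cv2.imwrite('pics/'+fn+'c.png',cv2.resize(a,None,fx=4.2,fy=4.2,interpolation=cv2.INTER_CUBIC))
    c0=np.array([559.2,-133.1]);u=np.array([-.2002,.9797]);s=np.array([.9797,.2002])
    a=(W[:,:2]-c0)@u;b=(W[:,:2]-c0)@s;z=W[:,2]
    f=(z>40)&(z<65)&(a<-40)&(a>-52)&(abs(b)<28);print('mould end',np.median(a[f]),np.polyfit(b[f],a[f],1))
    f=(z>40)&(z<65)&(b>24)&(b<36)&(abs(a)<45);print('mould side',np.median(b[f]))
    f=(z>70)&(z<85)&(abs(a)<42)&(abs(b)<27);print('top z plane',f.sum(),np.median(z[f]),np.linalg.lstsq(np.c_[a[f],b[f],np.ones(f.sum())],z[f],rcond=None)[0])
    return p,w
E
python3 - <<'E'
from seat import *
st(); p,w=seat('s5')
q=shot('top','t5.png');v=cloud(q)
for n,P,C in(('scene',p,w),('top',q,v)):
    hsv=cv2.cvtColor(P['frame'],cv2.COLOR_RGB2HSV).reshape(-1,3);W=C.reshape(-1,3);F=P['frame'].reshape(-1,3);x,y,z=W.T
    hd=(F.max(1)<70)&(abs(x-565)<35)&(abs(y-75)<35)&(z>112)&(z<170)
    print(n,'handle',hd.sum(),np.round(W[hd].mean(0),1),W[hd].min(0).round(1),W[hd].max(0).round(1))
    tp=hd&(z>157); print(' top',tp.sum(),W[tp].mean(0),W[tp].min(0),W[tp].max(0))
E
```

```text
t 13.8 tcp [ 557.6 -133.   237.9] phi 11.49 zax [ 0. -0. -1.] F [-0.2 -0.3 -0.5] T [-0.04  0.06  0.02] open 86.2 q [-0.44  0.42  1.35 -0.    1.37 -0.64]
mould end -45.074606984786456 [-2.38274475e-04 -4.52003411e+01]
mould side 29.374955467751178
top z plane 273 74.09952489855799 [-3.28261516e-03  1.15008645e-02  7.39969799e+01]
scene handle 77 [573.   71.5 139.9] [564.5  66.7 112.8] [579.   84.4 161.6]
 top 14 [571.35021814  74.82033286 160.17052437] [564.46327577  67.62440992 158.28623803] [578.56409866  84.4064521  161.55464163]
top handle 32 [564.3  79.1 152.5] [559.4  70.9 116.2] [573.6  85.8 166.9]
 top 18 [565.32527426  80.31081154 162.03045971] [560.08112854  73.29957726 158.74761241] [572.37357719  85.36895848 166.90243086]
```

View pics/s5c.png

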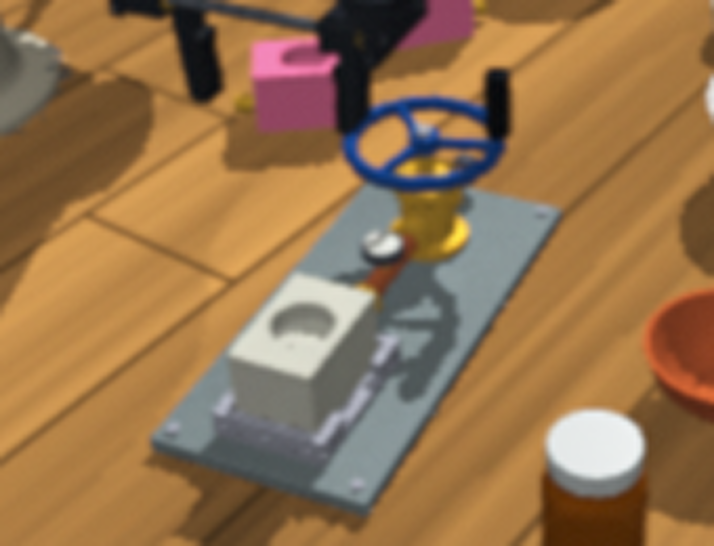

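The mould sits flat in the pocket: its top is level and its end and side faces are where they should be. The handle is near (569,78.5) and the axis is at about (521,53). I'll point the jaws along the wheel's tangent at the closed position, so the jaws set the handle's angle at the stop.

Call:
move_arm(
  increments=[
    {"x":0,"y":0,"z":0,"turn":10,"fingers":0.06},
    {"x":0,"y":0,"z":0,"turn":10,"fingers":0.06},
    {"x":0,"y":0,"z":0,"turn":10,"fingers":0.06},
    {"x":0,"y":0,"z":0,"turn":10,"fingers":0.06},
    {"x":0,"y":0,"z":0,"turn":10,"fingers":0.06},
    {"x":0,"y":0,"z":0,"turn":10,"fingers":0.06},
    {"x":0,"y":0,"z":0,"turn":10,"fingers":0.06},
    {"x":0,"y":0,"z":0,"turn":10,"fingers":0.06},
    {"x":0,"y":0,"z":0,"turn":10,"fingers":0.06},
    {"x":-0.0342,"y":-0.0089,"z":0,"turn":0,"fingers":0.06},
    {"x":-0.0342,"y":-0.0089,"z":0,"turn":0,"fingers":0.06},
    {"x":-0.0342,"y":-0.0089,"z":0,"turn":0,"fingers":0.06},
    {"x":-0.0342,"y":-0.0089,"z":0,"turn":0,"fingers":0.06},
    {"x":-0.0342,"y":-0.0089,"z":0,"turn":0,"fingers":0.06},
    {"x":-0.0342,"y":-0.0089,"z":0,"turn":0,"fingers":0.06},
    {"x":0,"y":0,"z":0,"turn":0,"fingers":0.06},
    {"x":0,"y":0,"z":0,"turn":0,"fingers":0.06},
  ],
)

```text
t: 16.02
tcp_pos: [569.0, 78.0, 237.2]
orientation: [0.001, 0.774, -0.633, -0.0]
wrist_force: [1.0, 0.0, -0.1]
opening: 60.2
```

Run:
```python
from seat import *
to([569,78.5,119],-78.5); p,w=seat('s6')
a=cv2.imread('pics/s6.png')[130:290,200:400]; cv2.imwrite('pics/s6c.png',cv2.resize(a,None,fx=3.6,fy=3.6,interpolation=cv2.INTER_CUBIC))
```

```text
t 16.02 tcp [569.   78.  237.2] phi -78.52 zax [-0.001 -0.    -1.   ] F [ 1.   0.  -0.1] T [-0.02  0.13  0.01] open 60.2 q [-0.07  0.42  1.34 -0.    1.37  1.3 ]
tool shift [ -0.4  -0.3 118.2]
mould end -44.73660595348913 [-1.83266705e-02 -4.49416213e+01]
mould side 29.505099551734858
top z plane 283 74.08738346811525 [-1.34973637e-03  2.60896078e-03  7.40497945e+01]
```

View pics/s6c.png

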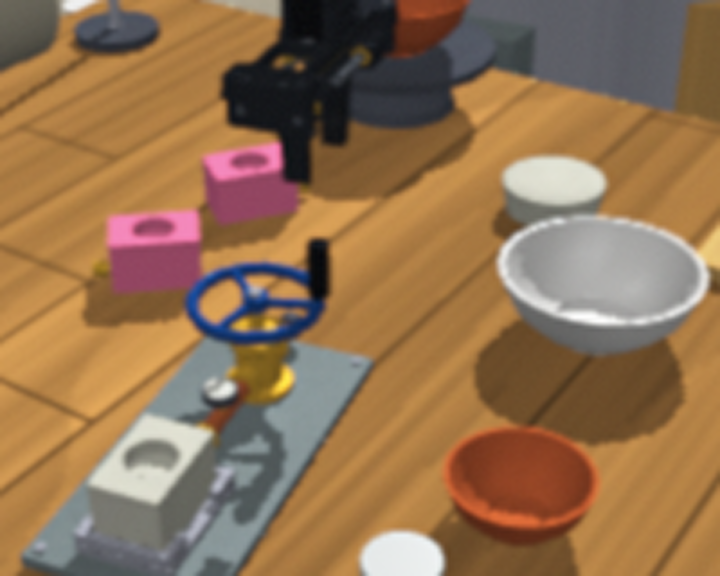

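Call:
move_arm(
  increments=[
    {"x":0,"y":0,"z":0.02,"turn":0,"fingers":0.06},
    {"x":0,"y":0,"z":0.02,"turn":0,"fingers":0.06},
    {"x":0,"y":0,"z":0.02,"turn":0,"fingers":0.06},
    {"x":0,"y":0,"z":0.015,"turn":0,"fingers":0.06},
    {"x":0,"y":0,"z":0.01,"turn":0,"fingers":0.06},
    {"x":0,"y":0,"z":0.01,"turn":0,"fingers":0.06},
    {"x":0,"y":0,"z":0.01,"turn":0,"fingers":0.06},
    {"x":0,"y":0,"z":0.008,"turn":0,"fingers":0.06},
    {"x":0,"y":0,"z":0.005,"turn":0,"fingers":0.06},
    {"x":0,"y":0,"z":0,"turn":0,"fingers":0.06},
    {"x":0,"y":0,"z":0,"turn":0,"fingers":0.06},
  ],
)

```text
t: 17.45
tcp_pos: [569.3, 78.7, 120.3]
orientation: [-0.0, 0.774, -0.633, 0.0]
wrist_force: [0.0, 0.1, 0.2]
opening: 60.1
```

Run:
```python
from h import *
to([569,78.5,119],-78.5); p=shot('scene','s7.png')
a=cv2.imread('pics/s7.png')[130:290,200:400]; cv2.imwrite('pics/s7c.png',cv2.resize(a,None,fx=3.6,fy=3.6,interpolation=cv2.INTER_CUBIC))
```

```text
t 17.45 tcp [569.3  78.7 120.3] phi -78.51 zax [ 0.001 -0.    -1.   ] F [0.  0.1 0.2] T [-0.01  0.16  0.05] open 60.1 q [-0.07  0.53  1.49 -0.    1.11  1.3 ]
tool shift [0.1 0.4 1.3]
```

View pics/s7c.png

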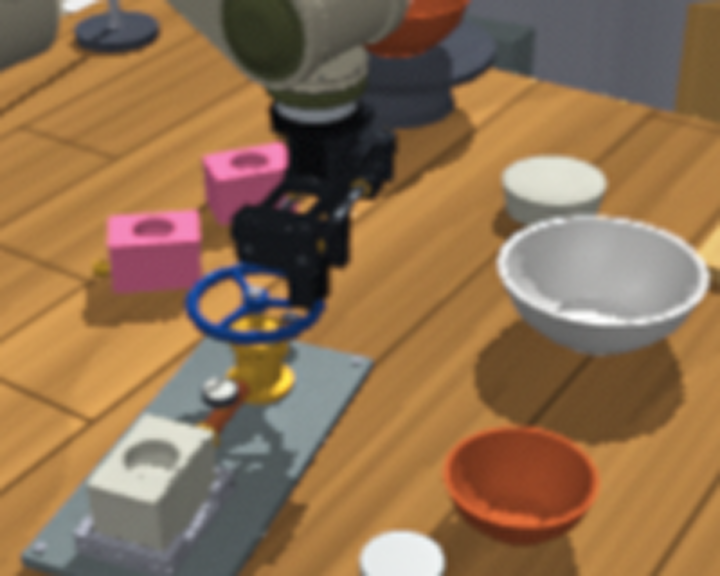

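The fingers are around the handle, with the near finger at crop (310,280), and nothing is touching. Closing.

Call:
move_arm(
  increments=[
    {"x":0,"y":0,"z":0,"turn":0,"fingers":0.01},
    {"x":0,"y":0,"z":0,"turn":0,"fingers":0.01},
    {"x":0,"y":0,"z":0,"turn":0,"fingers":0.01},
    {"x":0,"y":0,"z":0,"turn":0,"fingers":0.01},
    {"x":0,"y":0,"z":0,"turn":0,"fingers":0.01},
    {"x":0,"y":0,"z":0,"turn":0,"fingers":0.01},
    {"x":0,"y":0,"z":0,"turn":0,"fingers":0.01},
    {"x":0,"y":0,"z":0,"turn":0,"fingers":0.01},
  ],
)

```text
t: 18.5
tcp_pos: [569.2, 78.7, 120.0]
orientation: [-0.0, 0.774, -0.633, 0.0]
wrist_force: [0.7, 0.3, 0.1]
opening: 19.1
```

Run:
```python
from h import *
o,R=st(); d=o['tcp_pos'][:2]-np.array([521.2,53.1]);print(np.hypot(*d),np.degrees(np.arctan2(d[1],d[0])))
```

```text
t 18.5 tcp [569.2  78.7 120. ] phi -78.51 zax [ 0.  0. -1.] F [0.7 0.3 0.1] T [0.   0.04 0.04] open 19.1 q [-0.07  0.53  1.5   0.    1.11  1.3 ]
54.3863448728109 28.050295291958946
```

```bash
cat > arc.py <<'E'
import sys,numpy as np,json
th0,th1,n,r=map(float,sys.argv[1:5]);n=int(n)
phi=np.radians(-78.5);X=np.array([np.cos(phi),np.sin(phi)]);Y=np.array([np.sin(phi),-np.cos(phi)])
th=np.radians(np.linspace(th0,th1,n+1));P=r*np.c_[np.cos(th),np.sin(th)]
acc=np.zeros(2);rows=[]
for k in range(n):
    d=P[k+1]-P[0]; t=np.array([d@X,d@Y])/1000; s=np.round(t-acc,4); acc+=s
    rows.append({"x":s[0],"y":s[1],"z":0,"turn":0,"fingers":0.01})
print(json.dumps(rows))
E
python3 arc.py 28 -62 9 54.8
```

```text
[{"x": 0.0094, "y": -0.0019, "z": 0, "turn": 0, "fingers": 0.01}, {"x": 0.0095, "y": -0.0003, "z": 0, "turn": 0, "fingers": 0.01}, {"x": 0.0095, "y": 0.0015, "z": 0, "turn": 0, "fingers": 0.01}, {"x": 0.009, "y": 0.003, "z": 0, "turn": 0, "fingers": 0.01}, {"x": 0.0084, "y": 0.0045, "z": 0, "turn": 0, "fingers": 0.01}, {"x": 0.0075, "y": 0.006, "z": 0, "turn": 0, "fingers": 0.01}, {"x": 0.0063, "y": 0.0071, "z": 0, "turn": 0, "fingers": 0.01}, {"x": 0.005, "y": 0.0082, "z": 0, "turn": 0, "fingers": 0.01}, {"x": 0.0035, "y": 0.0089, "z": 0, "turn": 0, "fingers": 0.01}]
```

Call:
move_arm(
  increments=[
    {"x":0.0094,"y":-0.0019,"z":0,"turn":0,"fingers":0.01},
    {"x":0.0095,"y":-0.0003,"z":0,"turn":0,"fingers":0.01},
    {"x":0.0095,"y":0.0015,"z":0,"turn":0,"fingers":0.01},
    {"x":0.009,"y":0.003,"z":0,"turn":0,"fingers":0.01},
    {"x":0,"y":0,"z":0,"turn":0,"fingers":0.01},
  ],
)

```text
t: 19.12
tcp_pos: [574.0, 40.4, 120.0]
orientation: [0.001, 0.774, -0.633, -0.0]
wrist_force: [-2.8, -0.5, 1.8]
opening: 19.2
```

```bash
cat > pol.py <<'E'
from h import *
o,R=st(); d=o['tcp_pos'][:2]-np.array([521.2,53.1]);t=np.arctan2(d[1],d[0]);e=np.array([np.cos(t),np.sin(t)]);F=o['wrist_force'][:2]
print('r',np.hypot(*d),'th',np.degrees(t),'Frad',F@e,'Ftan ccw',F@[-e[1],e[0]])
E
python3 pol.py
```

```text
t 19.12 tcp [574.   40.4 120. ] phi -78.56 zax [-0.001 -0.001 -1.   ] F [-2.8 -0.5  1.8] T [-0.24  0.57  0.02] open 19.2 q [-0.13  0.54  1.49 -0.    1.11  1.24]
r 54.33619250630923 th -13.507630215535567 Frad -2.6251942385393514 Ftan ccw -1.174360765978012
```

Forces are low. Continuing.

Call:
move_arm(
  increments=[
    {"x":0.0084,"y":0.0045,"z":0,"turn":0,"fingers":0.01},
    {"x":0.0075,"y":0.006,"z":0,"turn":0,"fingers":0.01},
    {"x":0.0063,"y":0.0071,"z":0,"turn":0,"fingers":0.01},
    {"x":0.005,"y":0.0082,"z":0,"turn":0,"fingers":0.01},
    {"x":0.0035,"y":0.0089,"z":0,"turn":0,"fingers":0.01},
    {"x":0,"y":0,"z":0,"turn":0,"fingers":0.01},
  ],
)

```text
t: 19.88
tcp_pos: [545.6, 4.2, 120.0]
orientation: [0.001, 0.774, -0.633, -0.0]
wrist_force: [-3.2, 2.1, 0.8]
opening: 19.2
```

```bash
python3 pol.py; python3 arc.py -62 -152 9 54.8
```

```text
t 19.88 tcp [545.6   4.2 120. ] phi -78.53 zax [-0.001 -0.    -1.   ] F [-3.2  2.1  0.8] T [ 0.33  0.67 -0.  ] open 19.2 q [-0.21  0.48  1.59 -0.    1.08  1.16]
r 54.69664568545132 th -63.47671959855147 Frad -3.266930335614657 Ftan ccw -1.9500912550234035
[{"x": 0.0019, "y": 0.0094, "z": 0, "turn": 0, "fingers": 0.01}, {"x": 0.0003, "y": 0.0095, "z": 0, "turn": 0, "fingers": 0.01}, {"x": -0.0015, "y": 0.0095, "z": 0, "turn": 0, "fingers": 0.01}, {"x": -0.003, "y": 0.009, "z": 0, "turn": 0, "fingers": 0.01}, {"x": -0.0045, "y": 0.0084, "z": 0, "turn": 0, "fingers": 0.01}, {"x": -0.006, "y": 0.0075, "z": 0, "turn": 0, "fingers": 0.01}, {"x": -0.0071, "y": 0.0063, "z": 0, "turn": 0, "fingers": 0.01}, {"x": -0.0082, "y": 0.005, "z": 0, "turn": 0, "fingers": 0.01}, {"x": -0.0089, "y": 0.0035, "z": 0, "turn": 0, "fingers": 0.01}]
```

Call:
move_arm(
  increments=[
    {"x":0.0019,"y":0.0094,"z":0,"turn":0,"fingers":0.01},
    {"x":0.0003,"y":0.0095,"z":0,"turn":0,"fingers":0.01},
    {"x":-0.0015,"y":0.0095,"z":0,"turn":0,"fingers":0.01},
    {"x":-0.003,"y":0.009,"z":0,"turn":0,"fingers":0.01},
    {"x":-0.0045,"y":0.0084,"z":0,"turn":0,"fingers":0.01},
    {"x":-0.006,"y":0.0075,"z":0,"turn":0,"fingers":0.01},
    {"x":-0.0071,"y":0.0063,"z":0,"turn":0,"fingers":0.01},
    {"x":-0.0082,"y":0.005,"z":0,"turn":0,"fingers":0.01},
    {"x":-0.0089,"y":0.0035,"z":0,"turn":0,"fingers":0.01},
    {"x":0,"y":0,"z":0,"turn":0,"fingers":0.01},
  ],
)

```text
t: 21.12
tcp_pos: [471.6, 28.1, 120.0]
orientation: [0.0, 0.775, -0.632, -0.001]
wrist_force: [-3.1, 0.9, 0.9]
opening: 19.1
```

```bash
python3 pol.py; python3 arc.py -152 -242 9 54.8
```

```text
t 21.12 tcp [471.6  28.1 120. ] phi -78.46 zax [-0.002  0.001 -1.   ] F [-3.1  0.9  0.9] T [ 0.06  0.57 -0.03] open 19.1 q [-0.19  0.34  1.81  0.    1.    1.18]
r 55.59762230258959 th -153.23734257235944 Frad 2.396229829171096 Ftan ccw -2.219752480146136
[{"x": -0.0094, "y": 0.0019, "z": 0, "turn": 0, "fingers": 0.01}, {"x": -0.0095, "y": 0.0003, "z": 0, "turn": 0, "fingers": 0.01}, {"x": -0.0095, "y": -0.0015, "z": 0, "turn": 0, "fingers": 0.01}, {"x": -0.009, "y": -0.003, "z": 0, "turn": 0, "fingers": 0.01}, {"x": -0.0084, "y": -0.0045, "z": 0, "turn": 0, "fingers": 0.01}, {"x": -0.0075, "y": -0.006, "z": 0, "turn": 0, "fingers": 0.01}, {"x": -0.0063, "y": -0.0071, "z": 0, "turn": 0, "fingers": 0.01}, {"x": -0.005, "y": -0.0082, "z": 0, "turn": 0, "fingers": 0.01}, {"x": -0.0035, "y": -0.0089, "z": 0, "turn": 0, "fingers": 0.01}]
```

Call:
move_arm(
  increments=[
    {"x":-0.0094,"y":0.0019,"z":0,"turn":0,"fingers":0.01},
    {"x":-0.0095,"y":0.0003,"z":0,"turn":0,"fingers":0.01},
    {"x":-0.0095,"y":-0.0015,"z":0,"turn":0,"fingers":0.01},
    {"x":-0.009,"y":-0.003,"z":0,"turn":0,"fingers":0.01},
    {"x":-0.0084,"y":-0.0045,"z":0,"turn":0,"fingers":0.01},
    {"x":-0.0075,"y":-0.006,"z":0,"turn":0,"fingers":0.01},
    {"x":-0.0063,"y":-0.0071,"z":0,"turn":0,"fingers":0.01},
    {"x":-0.005,"y":-0.0082,"z":0,"turn":0,"fingers":0.01},
    {"x":-0.0035,"y":-0.0089,"z":0,"turn":0,"fingers":0.01},
    {"x":0,"y":0,"z":0,"turn":0,"fingers":0.01},
  ],
)

```text
t: 22.38
tcp_pos: [495.9, 102.3, 120.0]
orientation: [-0.001, 0.774, -0.633, 0.0]
wrist_force: [-0.8, 5.1, 0.8]
opening: 18.9
```

```bash
python3 pol.py; python3 arc.py -242 -332 9 54.8
```

```text
t 22.38 tcp [495.9 102.3 120. ] phi -78.5 zax [ 0.001  0.001 -1.   ] F [-0.8  5.1  0.8] T [0.85 0.29 0.04] open 18.9 q [-0.03  0.4   1.71  0.    1.03  1.34]
r 55.26943615859156 th 117.20327570729326 Frad 4.911351982151287 Ftan ccw -1.6580144674287831
[{"x": -0.0019, "y": -0.0094, "z": 0, "turn": 0, "fingers": 0.01}, {"x": -0.0003, "y": -0.0095, "z": 0, "turn": 0, "fingers": 0.01}, {"x": 0.0015, "y": -0.0095, "z": 0, "turn": 0, "fingers": 0.01}, {"x": 0.003, "y": -0.009, "z": 0, "turn": 0, "fingers": 0.01}, {"x": 0.0045, "y": -0.0084, "z": 0, "turn": 0, "fingers": 0.01}, {"x": 0.006, "y": -0.0075, "z": 0, "turn": 0, "fingers": 0.01}, {"x": 0.0071, "y": -0.0063, "z": 0, "turn": 0, "fingers": 0.01}, {"x": 0.0082, "y": -0.005, "z": 0, "turn": 0, "fingers": 0.01}, {"x": 0.0089, "y": -0.0035, "z": 0, "turn": 0, "fingers": 0.01}]
```

Call:
move_arm(
  increments=[
    {"x":-0.0019,"y":-0.0094,"z":0,"turn":0,"fingers":0.01},
    {"x":-0.0003,"y":-0.0095,"z":0,"turn":0,"fingers":0.01},
    {"x":0.0015,"y":-0.0095,"z":0,"turn":0,"fingers":0.01},
    {"x":0.003,"y":-0.009,"z":0,"turn":0,"fingers":0.01},
    {"x":0.0045,"y":-0.0084,"z":0,"turn":0,"fingers":0.01},
    {"x":0.006,"y":-0.0075,"z":0,"turn":0,"fingers":0.01},
    {"x":0.0071,"y":-0.0063,"z":0,"turn":0,"fingers":0.01},
    {"x":0.0082,"y":-0.005,"z":0,"turn":0,"fingers":0.01},
    {"x":0.0089,"y":-0.0035,"z":0,"turn":0,"fingers":0.01},
    {"x":0,"y":0,"z":0,"turn":0,"fingers":0.01},
  ],
)

```text
t: 23.62
tcp_pos: [569.8, 77.5, 120.1]
orientation: [0.0, 0.774, -0.633, 0.001]
wrist_force: [2.8, -0.3, -1.2]
opening: 19.1
```

```bash
python3 pol.py; python3 arc.py 28 16 4 54.8
```

```text
t 23.62 tcp [569.8  77.5 120.1] phi -78.56 zax [ 0.001 -0.001 -1.   ] F [ 2.8 -0.3 -1.2] T [-0.17 -0.23  0.05] open 19.1 q [-0.07  0.53  1.49 -0.    1.11  1.3 ]
r 54.366972295477964 th 26.614322045101634 Frad 2.3753924409125857 Ftan ccw -1.5775557001399807
[{"x": 0.0028, "y": -0.0007, "z": 0, "turn": 0, "fingers": 0.01}, {"x": 0.0028, "y": -0.0006, "z": 0, "turn": 0, "fingers": 0.01}, {"x": 0.0028, "y": -0.0005, "z": 0, "turn": 0, "fingers": 0.01}, {"x": 0.0029, "y": -0.0003, "z": 0, "turn": 0, "fingers": 0.01}]
```

Call:
move_arm(
  increments=[
    {"x":0.0028,"y":-0.0007,"z":0,"turn":0,"fingers":0.01},
    {"x":0.0028,"y":-0.0006,"z":0,"turn":0,"fingers":0.01},
    {"x":0.0028,"y":-0.0005,"z":0,"turn":0,"fingers":0.01},
    {"x":0,"y":0,"z":0,"turn":0,"fingers":0.01},
    {"x":0,"y":0,"z":0,"turn":0,"fingers":0.01},
  ],
)

```text
t: 24.25
tcp_pos: [572.7, 70.5, 120.0]
orientation: [0.0, 0.774, -0.633, 0.0]
wrist_force: [2.1, -1.4, -0.8]
opening: 18.9
```

```bash
python3 pol.py
```

```text
t 24.25 tcp [572.7  70.5 120. ] phi -78.51 zax [ 0.    -0.001 -1.   ] F [ 2.1 -1.4 -0.8] T [-0.12 -0.07  0.03] open 18.9 q [-0.08  0.54  1.49 -0.    1.11  1.29]
r 54.32998047950597 th 18.66050469321708 Frad 1.5759367629874685 Ftan ccw -1.9903263978503558
```

Call:
move_arm(
  increments=[
    {"x":0.0015,"y":0,"z":0,"turn":0,"fingers":0.01},
    {"x":0.0015,"y":0,"z":0,"turn":0,"fingers":0.01},
    {"x":0.0015,"y":0,"z":0,"turn":0,"fingers":0.01},
    {"x":0,"y":0,"z":0,"turn":0,"fingers":0.01},
    {"x":0,"y":0,"z":0,"turn":0,"fingers":0.01},
  ],
)

```text
t: 24.88
tcp_pos: [573.8, 66.2, 120.0]
orientation: [-0.0, 0.774, -0.633, 0.0]
wrist_force: [4.6, 3.1, -1.9]
opening: 19.3
```

```bash
python3 pol.py
```

```text
t 24.88 tcp [573.8  66.2 120. ] phi -78.51 zax [ 0.001 -0.    -1.   ] F [ 4.6  3.1 -1.9] T [ 0.29 -0.61  0.02] open 19.3 q [-0.09  0.54  1.49 -0.    1.11  1.28]
r 54.22114967955046 th 14.031245432774984 Frad 5.2651505487381804 Ftan ccw 1.9154947897371117
```

Call:
move_arm(
  increments=[
    {"x":0.001,"y":0,"z":0,"turn":0,"fingers":0.01},
    {"x":0.001,"y":0,"z":0,"turn":0,"fingers":0.01},
    {"x":0,"y":0,"z":0,"turn":0,"fingers":0.01},
    {"x":0,"y":0,"z":0,"turn":0,"fingers":0.01},
  ],
)

```text
t: 25.38
tcp_pos: [574.3, 64.3, 120.1]
orientation: [-0.0, 0.774, -0.633, 0.0]
wrist_force: [4.7, 2.7, -2.2]
opening: 19.2
```

```bash
python3 pol.py
```

```text
t 25.38 tcp [574.3  64.3 120.1] phi -78.51 zax [ 0.001 -0.    -1.   ] F [ 4.7  2.7 -2.2] T [ 0.4  -0.6  -0.02] open 19.2 q [-0.09  0.54  1.49  0.    1.11  1.28]
r 54.236924549621605 th 11.961723606179627 Frad 5.118876377606506 Ftan ccw 1.6644493498073396
```

Call:
move_arm(
  increments=[
    {"x":0.001,"y":0,"z":0,"turn":0,"fingers":0.01},
    {"x":0.0005,"y":0,"z":0,"turn":0,"fingers":0.01},
    {"x":0,"y":0,"z":0,"turn":0,"fingers":0.01},
    {"x":0,"y":0,"z":0,"turn":0,"fingers":0.01},
  ],
)

```text
t: 25.88
tcp_pos: [574.3, 64.0, 120.1]
orientation: [-0.001, 0.774, -0.633, -0.0]
wrist_force: [3.5, 8.3, -1.5]
opening: 19.2
```

```bash
python3 pol.py
```

```text
t 25.88 tcp [574.3  64.  120.1] phi -78.5 zax [ 0.001  0.002 -1.   ] F [ 3.5  8.3 -1.5] T [ 1.27 -0.47 -0.02] open 19.2 q [-0.09  0.54  1.49  0.    1.12  1.28]
r 54.210833458215916 th 11.621976370279512 Frad 5.089214460261949 Ftan ccw 7.421285665375119
```

Call:
move_arm(
  increments=[
    {"x":0.0005,"y":0,"z":0,"turn":0,"fingers":0.01},
    {"x":0.0005,"y":0,"z":0,"turn":0,"fingers":0.01},
    {"x":0,"y":0,"z":0,"turn":0,"fingers":0.01},
    {"x":0,"y":0,"z":0,"turn":0,"fingers":0.01},
  ],
)

```text
t: 26.38
tcp_pos: [574.3, 64.0, 120.0]
orientation: [-0.001, 0.774, -0.633, -0.001]
wrist_force: [3.2, 14.0, -0.5]
opening: 19.3
```

```bash
python3 pol.py
```

```text
t 26.38 tcp [574.3  64.  120. ] phi -78.49 zax [ 0.     0.003 -1.   ] F [ 3.2 14.  -0.5] T [ 1.99 -0.42 -0.05] open 19.3 q [-0.09  0.54  1.48  0.    1.12  1.27]
r 54.1819046318081 th 11.564257943054203 Frad 5.955541265354368 Ftan ccw 13.035406219388962
```

The stop is confirmed: the tangential force rose from 7 to 13 N with no movement, at TCP (574.3, 64.0). That is 11.56°, and the stand's +x is at 11.55°. Two turns of opening must end at this same point.

```bash
python3 arc.py 11.5 191.5 18 54.8;python3 arc.py 191.5 371.5 18 54.8
```

```text
[{"x": -0.0095, "y": 0.0008, "z": 0, "turn": 0, "fingers": 0.01}, {"x": -0.0092, "y": 0.0025, "z": 0, "turn": 0, "fingers": 0.01}, {"x": -0.0087, "y": 0.004, "z": 0, "turn": 0, "fingers": 0.01}, {"x": -0.0078, "y": 0.0055, "z": 0, "turn": 0, "fingers": 0.01}, {"x": -0.0068, "y": 0.0068, "z": 0, "turn": 0, "fingers": 0.01}, {"x": -0.0055, "y": 0.0078, "z": 0, "turn": 0, "fingers": 0.01}, {"x": -0.004, "y": 0.0087, "z": 0, "turn": 0, "fingers": 0.01}, {"x": -0.0025, "y": 0.0092, "z": 0, "turn": 0, "fingers": 0.01}, {"x": -0.0008, "y": 0.0095, "z": 0, "turn": 0, "fingers": 0.01}, {"x": 0.0008, "y": 0.0095, "z": 0, "turn": 0, "fingers": 0.01}, {"x": 0.0025, "y": 0.0092, "z": 0, "turn": 0, "fingers": 0.01}, {"x": 0.004, "y": 0.0087, "z": 0, "turn": 0, "fingers": 0.01}, {"x": 0.0055, "y": 0.0078, "z": 0, "turn": 0, "fingers": 0.01}, {"x": 0.0068, "y": 0.0068, "z": 0, "turn": 0, "fingers": 0.01}, {"x": 0.0078, "y": 0.0055, "z": 0, "turn": 0, "fingers": 0.01}, {"x": 0.0087, "y": 0.004, "z": 0, "turn": 0, "fingers": 0.01}, {"x": 0.0092, "y": 0.0025, "z": 0, "turn": 0, "fingers": 0.01}, {"x": 
[... 533 characters left out ...]
.0092, "z": 0, "turn": 0, "fingers": 0.01}, {"x": 0.0008, "y": -0.0095, "z": 0, "turn": 0, "fingers": 0.01}, {"x": -0.0008, "y": -0.0095, "z": 0, "turn": 0, "fingers": 0.01}, {"x": -0.0025, "y": -0.0092, "z": 0, "turn": 0, "fingers": 0.01}, {"x": -0.004, "y": -0.0087, "z": 0, "turn": 0, "fingers": 0.01}, {"x": -0.0055, "y": -0.0078, "z": 0, "turn": 0, "fingers": 0.01}, {"x": -0.0068, "y": -0.0068, "z": 0, "turn": 0, "fingers": 0.01}, {"x": -0.0078, "y": -0.0055, "z": 0, "turn": 0, "fingers": 0.01}, {"x": -0.0087, "y": -0.004, "z": 0, "turn": 0, "fingers": 0.01}, {"x": -0.0092, "y": -0.0025, "z": 0, "turn": 0, "fingers": 0.01}, {"x": -0.0095, "y": -0.0008, "z": 0, "turn": 0, "fingers": 0.01}]
```

Call:
move_arm(
  increments=[
    {"x":-0.0022,"y":-0.0005,"z":0,"turn":0,"fingers":0.01},
    {"x":-0.0095,"y":0.0008,"z":0,"turn":0,"fingers":0.01},
    {"x":-0.0092,"y":0.0025,"z":0,"turn":0,"fingers":0.01},
    {"x":-0.0087,"y":0.004,"z":0,"turn":0,"fingers":0.01},
    {"x":-0.0078,"y":0.0055,"z":0,"turn":0,"fingers":0.01},
    {"x":-0.0068,"y":0.0068,"z":0,"turn":0,"fingers":0.01},
    {"x":-0.0055,"y":0.0078,"z":0,"turn":0,"fingers":0.01},
    {"x":-0.004,"y":0.0087,"z":0,"turn":0,"fingers":0.01},
    {"x":-0.0025,"y":0.0092,"z":0,"turn":0,"fingers":0.01},
    {"x":-0.0008,"y":0.0095,"z":0,"turn":0,"fingers":0.01},
    {"x":0,"y":0,"z":0,"turn":0,"fingers":0.01},
  ],
)

```text
t: 27.75
tcp_pos: [508.8, 106.9, 120.0]
orientation: [0.001, 0.774, -0.633, -0.001]
wrist_force: [-1.7, -2.6, 0.7]
opening: 19.2
```

```bash
python3 pol.py
```

```text
t 27.75 tcp [508.8 106.9 120. ] phi -78.52 zax [-0.002  0.    -1.   ] F [-1.7 -2.6  0.7] T [-0.24  0.39  0.04] open 19.2 q [-0.02  0.43  1.67 -0.    1.05  1.35]
r 55.223184357701285 th 102.96970404836838 Frad -2.1343410501867774 Ftan ccw 2.2720586105612273
```

Good. On to 191.5°, then further.

Call:
move_arm(
  increments=[
    {"x":0.0008,"y":0.0095,"z":0,"turn":0,"fingers":0.01},
    {"x":0.0025,"y":0.0092,"z":0,"turn":0,"fingers":0.01},
    {"x":0.004,"y":0.0087,"z":0,"turn":0,"fingers":0.01},
    {"x":0.0055,"y":0.0078,"z":0,"turn":0,"fingers":0.01},
    {"x":0.0068,"y":0.0068,"z":0,"turn":0,"fingers":0.01},
    {"x":0.0078,"y":0.0055,"z":0,"turn":0,"fingers":0.01},
    {"x":0.0087,"y":0.004,"z":0,"turn":0,"fingers":0.01},
    {"x":0.0092,"y":0.0025,"z":0,"turn":0,"fingers":0.01},
    {"x":0.0095,"y":0.0008,"z":0,"turn":0,"fingers":0.01},
    {"x":0.0095,"y":-0.0008,"z":0,"turn":0,"fingers":0.01},
    {"x":0.0092,"y":-0.0025,"z":0,"turn":0,"fingers":0.01},
    {"x":0.0087,"y":-0.004,"z":0,"turn":0,"fingers":0.01},
    {"x":0.0078,"y":-0.0055,"z":0,"turn":0,"fingers":0.01},
    {"x":0.0068,"y":-0.0068,"z":0,"turn":0,"fingers":0.01},
    {"x":0.0055,"y":-0.0078,"z":0,"turn":0,"fingers":0.01},
    {"x":0.004,"y":-0.0087,"z":0,"turn":0,"fingers":0.01},
    {"x":0.0025,"y":-0.0092,"z":0,"turn":0,"fingers":0.01},
    {"x":0.0008,"y":-0.0095,"z":0,"turn":0,"fingers":0.01},
    {"x":0,"y":0,"z":0,"turn":0,"fingers":0.01},
  ],
)

```text
t: 30.12
tcp_pos: [532.9, -0.4, 120.1]
orientation: [-0.001, 0.774, -0.633, 0.001]
wrist_force: [2.2, -4.7, -1.5]
opening: 19.0
```

```bash
python3 pol.py
```

```text
t 30.12 tcp [ 5.329e+02 -4.000e-01  1.201e+02] phi -78.49 zax [ 0.002 -0.    -1.   ] F [ 2.2 -4.7 -1.5] T [-0.59 -0.28  0.01] open 19.0 q [-0.22  0.45  1.63  0.    1.06  1.15]
r 54.75125975690727 th -77.68345380381116 Frad 5.089325685389004 Ftan ccw 1.132663820484112
```

Call:
move_arm(
  increments=[
    {"x":-0.0008,"y":-0.0095,"z":0,"turn":0,"fingers":0.01},
    {"x":-0.0025,"y":-0.0092,"z":0,"turn":0,"fingers":0.01},
    {"x":-0.004,"y":-0.0087,"z":0,"turn":0,"fingers":0.01},
    {"x":-0.0055,"y":-0.0078,"z":0,"turn":0,"fingers":0.01},
    {"x":-0.0068,"y":-0.0068,"z":0,"turn":0,"fingers":0.01},
    {"x":-0.0078,"y":-0.0055,"z":0,"turn":0,"fingers":0.01},
    {"x":-0.0087,"y":-0.004,"z":0,"turn":0,"fingers":0.01},
    {"x":-0.0092,"y":-0.0025,"z":0,"turn":0,"fingers":0.01},
    {"x":-0.0095,"y":-0.0008,"z":0,"turn":0,"fingers":0.01},
    {"x":-0.0095,"y":0.0008,"z":0,"turn":0,"fingers":0.01},
    {"x":-0.0092,"y":0.0025,"z":0,"turn":0,"fingers":0.01},
    {"x":-0.0087,"y":0.004,"z":0,"turn":0,"fingers":0.01},
    {"x":-0.0078,"y":0.0055,"z":0,"turn":0,"fingers":0.01},
    {"x":-0.0068,"y":0.0068,"z":0,"turn":0,"fingers":0.01},
    {"x":-0.0055,"y":0.0078,"z":0,"turn":0,"fingers":0.01},
    {"x":-0.004,"y":0.0087,"z":0,"turn":0,"fingers":0.01},
    {"x":-0.0025,"y":0.0092,"z":0,"turn":0,"fingers":0.01},
    {"x":-0.0008,"y":0.0095,"z":0,"turn":0,"fingers":0.01},
    {"x":0,"y":0,"z":0,"turn":0,"fingers":0.01},
  ],
)

```text
t: 32.5
tcp_pos: [508.9, 106.9, 120.0]
orientation: [0.0, 0.774, -0.633, -0.001]
wrist_force: [-1.1, -1.8, 0.3]
opening: 19.2
```

```bash
python3 pol.py
```

```text
t 32.5 tcp [508.9 106.9 120. ] phi -78.52 zax [-0.001  0.    -1.   ] F [-1.1 -1.8  0.3] T [-0.35  0.37 -0.03] open 19.2 q [-0.02  0.43  1.67  0.    1.05  1.35]
r 55.21861621497247 th 102.91797592367377 Frad -1.483296041698534 Ftan ccw 1.42700686951182
```

One turn plus about 91° is done. Next is the following half turn.

Call:
move_arm(
  increments=[
    {"x":0.0008,"y":0.0095,"z":0,"turn":0,"fingers":0.01},
    {"x":0.0025,"y":0.0092,"z":0,"turn":0,"fingers":0.01},
    {"x":0.004,"y":0.0087,"z":0,"turn":0,"fingers":0.01},
    {"x":0.0055,"y":0.0078,"z":0,"turn":0,"fingers":0.01},
    {"x":0.0068,"y":0.0068,"z":0,"turn":0,"fingers":0.01},
    {"x":0.0078,"y":0.0055,"z":0,"turn":0,"fingers":0.01},
    {"x":0.0087,"y":0.004,"z":0,"turn":0,"fingers":0.01},
    {"x":0.0092,"y":0.0025,"z":0,"turn":0,"fingers":0.01},
    {"x":0.0095,"y":0.0008,"z":0,"turn":0,"fingers":0.01},
    {"x":0.0095,"y":-0.0008,"z":0,"turn":0,"fingers":0.01},
    {"x":0.0092,"y":-0.0025,"z":0,"turn":0,"fingers":0.01},
    {"x":0.0087,"y":-0.004,"z":0,"turn":0,"fingers":0.01},
    {"x":0.0078,"y":-0.0055,"z":0,"turn":0,"fingers":0.01},
    {"x":0.0068,"y":-0.0068,"z":0,"turn":0,"fingers":0.01},
    {"x":0.0055,"y":-0.0078,"z":0,"turn":0,"fingers":0.01},
    {"x":0.004,"y":-0.0087,"z":0,"turn":0,"fingers":0.01},
    {"x":0.0025,"y":-0.0092,"z":0,"turn":0,"fingers":0.01},
    {"x":0.0008,"y":-0.0095,"z":0,"turn":0,"fingers":0.01},
    {"x":0,"y":0,"z":0,"turn":0,"fingers":0.01},
  ],
)

```text
t: 34.88
tcp_pos: [532.9, -0.4, 120.1]
orientation: [-0.001, 0.774, -0.633, 0.001]
wrist_force: [2.7, -4.7, -1.4]
opening: 19.4
```

```bash
python3 pol.py
```

```text
t 34.88 tcp [ 5.329e+02 -4.000e-01  1.201e+02] phi -78.49 zax [ 0.002 -0.    -1.   ] F [ 2.7 -4.7 -1.4] T [-0.62 -0.2  -0.03] open 19.4 q [-0.22  0.45  1.63  0.    1.06  1.15]
r 54.737453725860036 th -77.67180555060926 Frad 5.1589450980127936 Ftan ccw 1.6690190473277717
```

Now the last quarter: eight rows to about 3° short, then fine steps.

Call:
move_arm(
  increments=[
    {"x":-0.0008,"y":-0.0095,"z":0,"turn":0,"fingers":0.01},
    {"x":-0.0025,"y":-0.0092,"z":0,"turn":0,"fingers":0.01},
    {"x":-0.004,"y":-0.0087,"z":0,"turn":0,"fingers":0.01},
    {"x":-0.0055,"y":-0.0078,"z":0,"turn":0,"fingers":0.01},
    {"x":-0.0068,"y":-0.0068,"z":0,"turn":0,"fingers":0.01},
    {"x":-0.0078,"y":-0.0055,"z":0,"turn":0,"fingers":0.01},
    {"x":-0.0087,"y":-0.004,"z":0,"turn":0,"fingers":0.01},
    {"x":-0.0092,"y":-0.0025,"z":0,"turn":0,"fingers":0.01},
    {"x":-0.004,"y":-0.0005,"z":0,"turn":0,"fingers":0.01},
    {"x":-0.002,"y":-0.0003,"z":0,"turn":0,"fingers":0.01},
    {"x":0,"y":0,"z":0,"turn":0,"fingers":0.01},
    {"x":0,"y":0,"z":0,"turn":0,"fingers":0.01},
  ],
)

```text
t: 36.38
tcp_pos: [574.9, 61.1, 120.0]
orientation: [-0.0, 0.774, -0.633, -0.0]
wrist_force: [-1.2, 1.8, 1.2]
opening: 19.1
```

```bash
python3 pol.py
```

```text
t 36.38 tcp [574.9  61.1 120. ] phi -78.52 zax [-0.     0.001 -1.   ] F [-1.2  1.8  1.2] T [ 0.22  0.37 -0.03] open 19.1 q [-0.1   0.54  1.48  0.    1.12  1.27]
r 54.31608999037457 th 8.434976731426392 Frad -0.9155141628661995 Ftan ccw 1.9217503398981857
```

Call:
move_arm(
  increments=[
    {"x":-0.001,"y":0,"z":0,"turn":0,"fingers":0.01},
    {"x":-0.001,"y":0,"z":0,"turn":0,"fingers":0.01},
    {"x":-0.0009,"y":0,"z":0,"turn":0,"fingers":0.01},
    {"x":0,"y":0,"z":0,"turn":0,"fingers":0.01},
    {"x":0,"y":0,"z":0,"turn":0,"fingers":0.01},
    {"x":0,"y":0,"z":0,"turn":0,"fingers":0.01},
  ],
)

```text
t: 37.12
tcp_pos: [574.5, 63.6, 120.0]
orientation: [0.0, 0.774, -0.633, -0.0]
wrist_force: [-0.8, -1.1, 0.5]
opening: 19.1
```

```bash
python3 pol.py
```

```text
t 37.12 tcp [574.5  63.6 120. ] phi -78.51 zax [-0. -0. -1.] F [-0.8 -1.1  0.5] T [-0.29  0.35 -0.06] open 19.1 q [-0.09  0.54  1.48 -0.    1.12  1.28]
r 54.365048421787066 th 11.167311111636305 Frad -1.0051800460842673 Ftan ccw -0.9507173668173848
```

Call:
move_arm(
  increments=[
    {"x":-0.0005,"y":0,"z":0,"turn":0,"fingers":0.01},
    {"x":0,"y":0,"z":0,"turn":0,"fingers":0.01},
    {"x":0,"y":0,"z":0,"turn":0,"fingers":0.01},
    {"x":0,"y":0,"z":0,"turn":0,"fingers":0.01},
    {"x":0,"y":0,"z":0,"turn":0,"fingers":0.01},
    {"x":0,"y":0,"z":0,"turn":0,"fingers":0.01},
  ],
)

```text
t: 37.88
tcp_pos: [574.4, 64.2, 120.0]
orientation: [0.0, 0.774, -0.633, -0.0]
wrist_force: [-1.5, -0.9, 1.6]
opening: 19.3
```

Run:
```python
import pol
from seat import *
p,w=seat('s8'); shot('top','t8.png')
import cv2
a=cv2.imread('pics/s8.png')[130:330,130:400]; cv2.imwrite('pics/s8c.png',cv2.resize(a,None,fx=2.9,fy=2.9,interpolation=cv2.INTER_CUBIC))
```

```text
t 37.88 tcp [574.4  64.2 120. ] phi -78.51 zax [-0.  0. -1.] F [-1.5 -0.9  1.6] T [-0.23  0.44 -0.07] open 19.3 q [-0.09  0.54  1.48  0.    1.12  1.28]
r 54.36886210497184 th 11.72729637952786 Frad -1.6743523410781975 Ftan ccw -0.5562241633018153
mould end -45.2234250399074 [-5.42123098e-03 -4.52708410e+01]
mould side 29.31797697143783
top z plane 288 74.24094767351014 [-2.88755901e-03  5.33089563e-03  7.41840579e+01]
```

View pics/s8c.png

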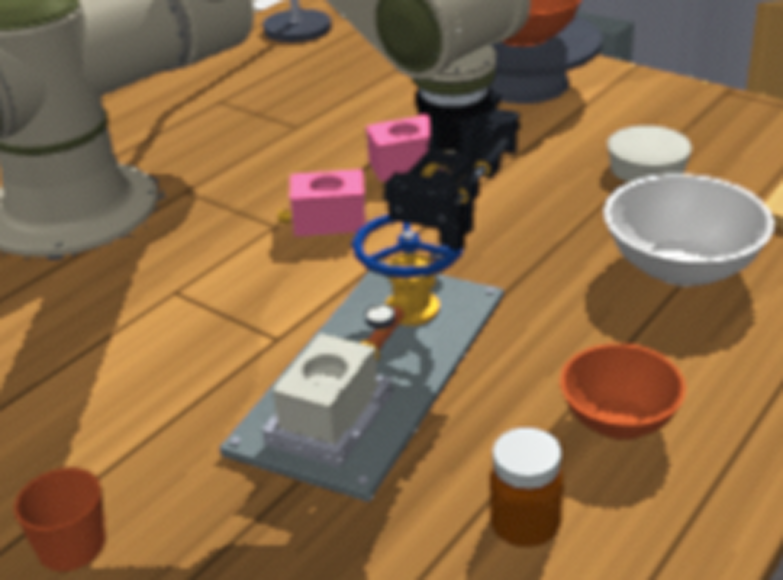

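View pics/t8.png

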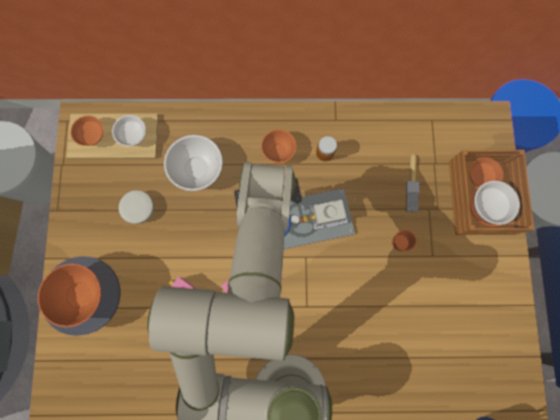

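The mould is seated at crop (325,385), its nipple side facing the pipe. The gripper is on the handle at crop (455,230), and the cup, bowls, jar, brush and pink blocks are where they were. Handing in.

```bash
python3 -c "
from h import *
st(); print(robot.close_job())"
```

```text
t 37.98 tcp [574.4  64.1 120. ] phi -78.51 zax [-0.  0. -1.] F [-2.5 -2.3  0.4] T [-0.36  0.38 -0.03] open 19.2 q [-0.09  0.54  1.48  0.    1.12  1.28]
the job is handed in; nothing more can be done
None
```

I lowered the white mould into the cradle and let go of it. I then closed the valve to its stop by the crank handle and opened it exactly two turns. The job was handed in at 38.0 s of the 72 s allowed, with the gripper still holding the handle.

- **Mould:** it touched the cradle floor at about 10 N. In the last picture its top is level at about 74–75 mm, as it should be when seated. Its end and side faces are within about 1 mm of the seated position, with the nipple towards the pipe.
- **Valve:** the stop showed as the force on the handle rising from 7 to 13 N with no movement, at 11.56° in world angle. The stand's +x direction measures 11.55°, so the two agree. After two turns the handle stood at 11.7°, about 0.2° from the stop direction, with only about 2–3 N of force left.
- **Other things:** the last pictures show the cup, bowls, jar, brush, round mould and pink blocks where they were. I judged this by eye and did not measure it.

No check failed. The two cameras disagreed by up to about 3 mm on the mould's first position, so I made the final placing corrections from the scene camera alone.

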